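Check the power banks on the fold-flat stand by the door

ROBOT

A 6-joint arm with a two-finger parallel gripper is mounted at the origin on the work surface. World frame = base frame: x ahead of the robot, y to its left, z up, the work surface at z = 0. Lengths are in mm, angles in rad, forces in N, time in s.
With the tool pointing down it reaches from about 250 to 800 mm from the base axis. Payload 8.5 kg.
Tool frame: the origin (TCP) lies between the finger pads, 19 mm behind the fingertips; this is the grasp point; z points along the fingers, y is the line along which they close (so a half turn about z gives the same grasp; the last joint's range is limited). The gripper opens to 85 mm and grips with 20 to 120 N. Pads are 22 mm wide; open, the fingers measure 114 mm over their backs; the gripper's body (76 mm by 85 mm) begins 54 mm behind the grasp point. The pads swing forward as they close: fully open they stand 13 mm farther back than shut.
Start: joints at [-1.12, 0.238, -0.013, 1.319, 0, 1.571], TCP at [228.715, -472.515, 249.976] pointing down, gripper open.
Joint ranges: [-2.66, 2.66], [-1.03, 1.9], [-1.14, 1.46], [-1.82, 2.27], [-1.45, 1.34], [-3.14, 3.14]. Speed limits (rad/s): [2.22, 2.22, 2.79, 3.14, 3.14, 3.14].

INTERFACE

Orientations are given as a 3x3 rotation matrix whose columns are the frame's x, y, z axes.
In Python, from rig import robot gives the robot as it stands.
- The arm moves only by the tool servo_tool, never from a script. Its arguments are lists of equal length, an entry for each row: "travel": the shift along the world's x, y, z in cm, a list of three; "delta_rot": the turn, a rotation vector about the world's x, y, z in degrees, a list of three. In form: {"travel": [[tx, ty, tz], ...], "delta_rot": [[rx, ry, rz], ...]}. A call has 1 to 20 rows; each row shifts and turns the commanded pose from where the row before left it; what a row does not reach is not made up. A row lasts 1/8 s, in which the tool goes at most 62.5 mm and 10.7 degrees, less where a joint would pass 70% of its speed; a pose out of reach is approached as far as the arm can. A call is refused whole if a number of a shift passes 6.25 or a number of a turn 10.7, either way. A call with a gripper value outside its range is refused whole. "jaw" is the opening, from -1 (shut) to 1 (fully open), set as the call begins (left out, the last holds). The fingers move at their own pace and stop on an object; the grip force is fixed at half the most. Time passes only in rows, so rows that do not move let the fingers close. It gives the time, the measured TCP pose, the force, the opening and the grip force at its end, in the units of the state.
- robot.state(): the state, without advancing time (a new reading comes with each control period).
- robot.capture(name): name is "scene" or "side" or "wrist"; returns a dict with "img" (384x512x3 uint8, red, green, blue), "vertical_fov" (degrees; the focal length in pixels is half the picture's height over the tangent of half this angle, whatever the lens; pixels are square), "cx", "cy" (the principal point, pixels), "world_from_camera" (4x4, takes a point from camera to world coordinates); the wrist camera has in their place "mount" (4x4, takes a point from camera to tool coordinates, whose origin is the TCP and whose axes are the flange's). Camera axes: x right, y down, z forward; pixel columns grow to the right and rows downward; lengths in mm; the calibration is good to about 2 mm. A picture is of the moment at which its call begins: read the wrist's pose just before it. There is no depth.
- robot.job_done(): hands the job in; it is judged then, once.
The state is a dict: "time": time; "q": joint angles; "qd": joint speeds; "joint_torque": joint torques, N m; "position": TCP position; "ee_rot": TCP orientation; "ft_force": force on the tool from outside, world axes, zero at the start; "torque": the same for the moment, N m; "gripper_width": finger opening in mm; "grip_force": force on a finger pad.
Only numpy, scipy, OpenCV 4.12 (cv2) and the standard library are available. Lean on these libraries where they do the work, as an engineer would, in place of code of your own. Each camera call takes 0.05 s, during which the arm holds its last target. There are 200 camera calls.

TASK

Check the power banks on the fold-flat stand: snap its back panel fully open, then, one at a time in the order grey, white, blue (pass over any that is not there), lay each bank top up in the cradle, swing the red-handled arm over centre down onto it, let go, lift the hand well clear and leave it clamped for two full seconds, swing the arm back and move the bank to the ceramic tray. Finish with every bank lying flat, top up, on the tray's floor, side by side and none resting on the rim, the arm swung fully back, and the panel snapped flat shut over the empty cradle. Leave the phone, the earbud case and the key fob where they are.

Things in the scene. Friction and masses are not known exactly. Their poses are not given: they have to be found in the camera images.
- stand: Fold-flat check stand, stuck to the shelf: aluminium base plate 12 mm thick. Axes: x towards the panel's hinge, y along the cradle, z up; origin on the shelf surface straight below the cradle's middle. The base reaches x -34..+90 mm, y -120..+70 mm.
- cradle (a point): Middle of the cradle's floor (base top, 12 mm above the shelf), axes as the stand's. Takes one bank, long axis along y, either way round: 6 mm high black ridges 4 mm from each end and long side; on the long sides only 35 to 52 mm off the middle, so the middle 70 mm is open to fingers. Taller things: open panel 76 mm off towards +x, arm swung back 70 mm off towards -y.
- panel (a joint): Back panel, hinged along the stand's y. 0 = folded level over the cradle, 1.9 rad = fully open (standing, leaning 19 degrees towards the stand's +x), stops at both. Over-centre spring drives it to the nearer stop: balance about 1.1 rad, 0.3 to 0.4 N m (about 3 N at the tab) at the stops. It cannot fold over a bank in the cradle.
- panel_hinge (a point): Middle of the panel's hinge axis (along the stand's y), in the stand's frame at x +80, y 0, z +30 mm.
- panel_tab (a point): Grip point on the orange tab, 130 mm from the hinge axis; moves with the panel (grey plate 100 x 112 x 8 mm). The tab goes on in the plate's plane, 103 to 149 mm off the hinge, 14 mm wide along the hinge axis, 10 mm thick. Folded it points to the stand's -x, 30 mm above the shelf, beyond the base's edge; open it points up. Pinch it from above across the 14 mm; it turns between the pads.
- clamp (a joint): Hold-down arm, hinged along the stand's x at the cradle's -y end. 0 = swung fully back, arm upright; 1.5 rad = down, level, its rubber foot on the top of a bank in the cradle (1.6 with no bank). Over-centre spring: driven to the nearer end, balance at about 0.75 rad, about 0.25 N m (4.5 N at the handle) at either end.
- clamp_hinge (a point): Middle of the arm's hinge axis (along the stand's x), in the stand's frame at x 0, y -95, z +52 mm.
- clamp_handle (a point): Grip point on the red handle, 58 mm from the arm's hinge axis; moves with the arm. The handle is square to the arm: upright when the arm is down, level and pointing to the stand's -y when it is back. 14 mm wide along the hinge axis, 12 mm thick, red part 33 to 77 mm off the hinge; pinch from above across the 14 mm. The arm is 12 mm wide, 76 mm long, its foot at 65 mm.
- clamp_foot (a point): Middle of the arm's rubber foot's underside (16 mm wide); with the arm down it rests on the bank's top, 30 mm from the cradle's middle towards -y.
- tray: Blue-glazed ceramic tray, fixed, 260 (x) x 120 (y) x 14 mm high, rim and floor 5 mm thick; origin at the middle of its underside. The banks lie in it side by side across its length (long axis along the tray's y) at 70 mm pitch, tray x -70, 0, +70 mm.
- tray_in (a point): Middle of the tray's inner floor, 5 mm above the shelf.
- bank_grey: Power bank, grey plastic, 95 (its x) x 44 (y) x 22 mm (z), 0.11 to 0.2 kg, lying flat; origin at the middle of its underside; top marked by four green dots and a steel button. May be absent (two or three of the three banks are there).
- bank_white: Power bank, white plastic, 95 (its x) x 44 (y) x 22 mm (z), 0.11 to 0.2 kg, lying flat; origin at the middle of its underside; top marked by four green dots and a steel button. May be absent (two or three of the three banks are there).
- bank_blue: Power bank, blue plastic, 95 (its x) x 44 (y) x 22 mm (z), 0.11 to 0.2 kg, lying flat; origin at the middle of its underside; top marked by four green dots and a steel button. May be absent (two or three of the three banks are there).
- phone: Smartphone face-down, black, 148 x 72 x 9 mm, origin middle of underside; not to be disturbed.
- earbud_case: White earbud case 62 x 48 x 26 mm, origin middle of underside; not to be disturbed.
- key_fob: Aluminium key fob 62 x 34 x 12 mm, origin middle of underside; not to be disturbed.
Things that resemble listed ones, but are neither listed nor needed, are in the scene too. Several things have the shape of the bank_blue; the one meant has the colours described above.

How it is judged (in metres and radians):
On the way, in this order (a step that is already met when the one before it is completed fails the run):
1. the stand's panel is snapped open (value of joint panel above 1.75 rad), for 0.2 s.
2. the grey bank lies in the cradle under the closed arm, the hand let go and clear (TCP over 155 mm from the bank), for 2 s (horizontal distance between bank_grey and cradle below 0.012 m and z of bank_grey in the frame of cradle below 0.006 m and angle between the x axis of bank_grey and the y axis of stand, either way round below 0.2 rad and angle between bank_grey's own z axis and vertical below 0.15 rad and z of clamp_foot in the frame of bank_grey between 0.017 and 0.027 m and distance between the grasp point and bank_grey above 0.155 m), for 2 s.
3. the white bank lies in the cradle under the closed arm, the hand let go and clear (TCP over 155 mm from the bank), for 2 s (horizontal distance between bank_white and cradle below 0.012 m and z of bank_white in the frame of cradle below 0.006 m and angle between the x axis of bank_white and the y axis of stand, either way round below 0.2 rad and angle between bank_white's own z axis and vertical below 0.15 rad and z of clamp_foot in the frame of bank_white between 0.017 and 0.027 m and distance between the grasp point and bank_white above 0.155 m), for 2 s.
4. the blue bank lies in the cradle under the closed arm, the hand let go and clear (TCP over 155 mm from the bank), for 2 s (horizontal distance between bank_blue and cradle below 0.012 m and z of bank_blue in the frame of cradle below 0.006 m and angle between the x axis of bank_blue and the y axis of stand, either way round below 0.2 rad and angle between bank_blue's own z axis and vertical below 0.15 rad and z of clamp_foot in the frame of bank_blue between 0.017 and 0.027 m and distance between the grasp point and bank_blue above 0.155 m), for 2 s.
At the end, for the whole second after the job is handed in: Panel folded flat (joint below 0.08 rad), arm swung back (joint below 0.15 rad), every present bank flat and at rest on the tray's floor: centre within 107 mm (x) and 37 mm (y) of the tray's middle, underside under 12 mm above the tray's underside, tilt under 0.15 rad (value of joint panel below 0.08 rad and value of joint clamp below 0.15 rad and x of bank_grey in the frame of tray between -0.107 and 0.107 m and y of bank_grey in the frame of tray between -0.037 and 0.037 m and z of each of bank_grey, bank_white, bank_blue in the frame of tray below 0.012 m and angle between each of bank_grey, bank_white, bank_blue's own z axis and vertical below 0.15 rad and linear speed of each of bank_grey, bank_white, bank_blue below 0.03 m/s and x of bank_white in the frame of tray between -0.107 and 0.107 m and y of bank_white in the frame of tray between -0.037 and 0.037 m and x of bank_blue in the frame of tray between -0.107 and 0.107 m and y of bank_blue in the frame of tray between -0.037 and 0.037 m); the robot touches nothing.
It fails at once if the phone is disturbed (moved over 20 mm) (distance of phone from where it was at the start of the episode above 0.02 m).
It fails at once if the earbud case is disturbed (moved over 20 mm) (distance of earbud_case from where it was at the start of the episode above 0.02 m).
It fails at once if the key fob is disturbed (moved over 20 mm) (distance of key_fob from where it was at the start of the episode above 0.02 m).
Of bank_grey, bank_white, bank_blue only 2 to 3 are there at a start; the rules pass over those that are not, and their reading is None.
At some moment in a run one of bank_grey, bank_white, bank_blue may be knocked a few centimetres aside while the robot is not near it.
Once in a run the grip may slacken for a moment while it holds something.
It also fails if it takes over 210 s, if anything falls off the work surface, if the arm or the gripper's body presses on something with over 40 N, if the wrist force passes 120 N, or if a joint passes its speed limit or range.

## Working session

There is one attempt and no reset: what is moved stays moved. The work goes in short steps, Python scripts to look and compute and a tool call to move; the robot and the scene stay as the last step left them, time stands still between calls to the robot, and variables do not carry over. Pictures are saved under pics/ and viewed, at most 14 in all, crops included, and the job is handed in when it is done.

Besides the shell and the picture viewer there is one more tool, called as name(argument=value, ...), one argument or row to a line, values as JSON. servo_tool: Moves the arm, as the interface text tells. Its arguments: {"type":"object","properties":{"travel":{"type":"array","items":{"type":"array","items":{"type":"number"}}},"delta_rot":{"type":"array","items":{"type":"array","items":{"type":"number"}}},"jaw":{"type":"number"}},"required":["travel","delta_rot"]}

```bash
mkdir -p pics; ls; cat > h.py <<'E'
import numpy as np, cv2
from rig import robot
def cap(n,save=None):
    s=robot.state(); c=robot.capture(n)
    if n=="wrist":
        T=np.eye(4);T[:3,:3]=s["ee_rot"];T[:3,3]=s["position"]; M=T@np.array(c["mount"])
    else: M=np.array(c["world_from_camera"])
    img=np.array(c["img"]); f=img.shape[0]/2/np.tan(np.radians(c["vertical_fov"])/2)
    if save:
        cv2.imwrite(f"pics/{save}.png",img[:,:,::-1]); np.savez(f"pics/{save}.npz",M=M,f=f,c=[c["cx"],c["cy"]],img=img)
    return img,M,f,c["cx"],c["cy"]
def load(s):
    d=np.load(f"pics/{s}.npz"); return d["img"],d["M"],float(d["f"]),d["c"][0],d["c"][1]
def px2w(C,u,v,z):
    _,M,f,cx,cy=C; d=M[:3,:3]@np.array([(u-cx)/f,(v-cy)/f,1]); o=M[:3,3]
    return o+d*(z-o[2])/d[2]
def w2px(C,p):
    _,M,f,cx,cy=C; q=M[:3,:3].T@(np.array(p)-M[:3,3]); return np.array([cx+f*q[0]/q[2],cy+f*q[1]/q[2]])
E
python3 - <<'E'
from h import *
a=cap("scene","scene0");b=cap("side","side0");c=cap("wrist","w0")
for x in (a,b,c): print(x[1].round(2).tolist(),x[2:])
s=robot.state();print(s)
cv2.imwrite("pics/both.png",cv2.resize(np.hstack([a[0],b[0]])[:,:,::-1],None,fx=.78,fy=.78))
cv2.imwrite("pics/sc.png",cv2.resize(a[0][:,:,::-1],(800,600),interpolation=cv2.INTER_CUBIC))
cv2.imwrite("pics/sd.png",cv2.resize(b[0][:,:,::-1],(800,600),interpolation=cv2.INTER_CUBIC))
E
```

```text
pics
[[0.12, 0.67, -0.73, 1334.14], [0.99, -0.07, 0.1, -12.9], [0.02, -0.74, -0.68, 795.8], [0.0, 0.0, 0.0, 1.0]] (np.float64(365.90324264891416), 258.675919665511, 196.77221094113747)
[[-1.0, -0.05, 0.03, 561.77], [-0.05, 0.63, -0.78, 961.48], [0.02, -0.78, -0.63, 801.73], [0.0, 0.0, 0.0, 1.0]] (np.float64(392.7891841831585), 252.2011234382882, 182.82347247534432)
[[0.44, -0.85, -0.28, 302.78], [-0.9, -0.41, -0.13, -436.88], [-0.0, 0.31, -0.95, 372.74], [0.0, 0.0, 0.0, 1.0]] (np.float64(336.52906993217414), 256.51154530879086, 196.58418151246937)
{'time': 0.15, 'q': array([-1.12003988e+00,  2.38668207e-01, -1.40774018e-02,  1.31924683e+00,
        1.31624536e-06,  1.57081993e+00]), 'qd': array([-0.00085358, -0.00214592,  0.00227163,  0.00027908, -0.00022995,
        0.00038283]), 'joint_torque': array([ 2.88089450e-04, -5.39077091e+01,  3.46597981e+01,  1.45265969e-02,
        2.06180050e-05,  1.68814023e-05]), 'position': array([ 228.57260461, -472.26792939,  249.50554098]), 'ee_rot': array([[ 9.00128099e-01,  4.35624993e-01, -5.19896304e-04],
       [ 4.35625304e-01, -9.00127455e-01,  1.07721310e-03],
       [ 1.28801236e-06, -1.19610977e-03, -9.99999285e-01]]), 'ft_force': array([ 0.60111899, -0.22057752, -0.18455228]), 'torque': array([-0.0065215 , -0.01578416, -0.01102675]), 'grip_force': 0.0, 'gripper_width': 85.41529527041047}
```

View pics/sc.png

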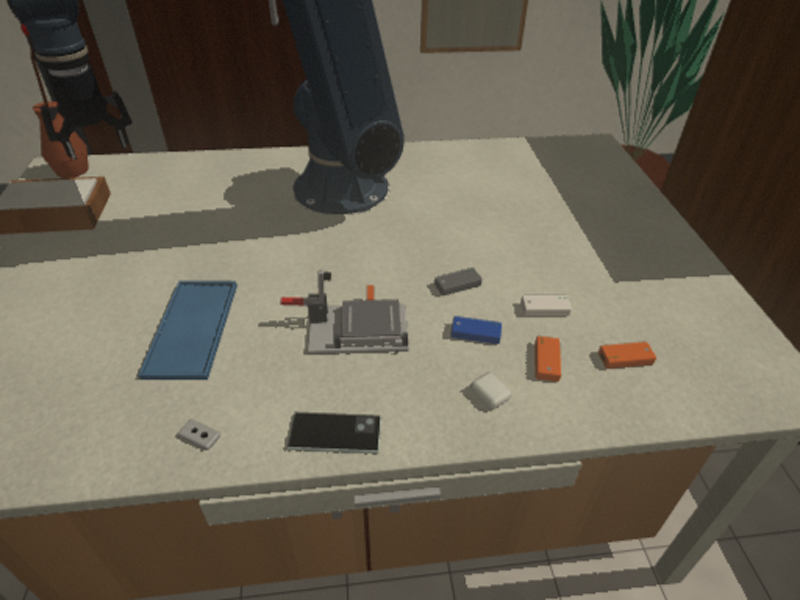

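View pics/sd.png

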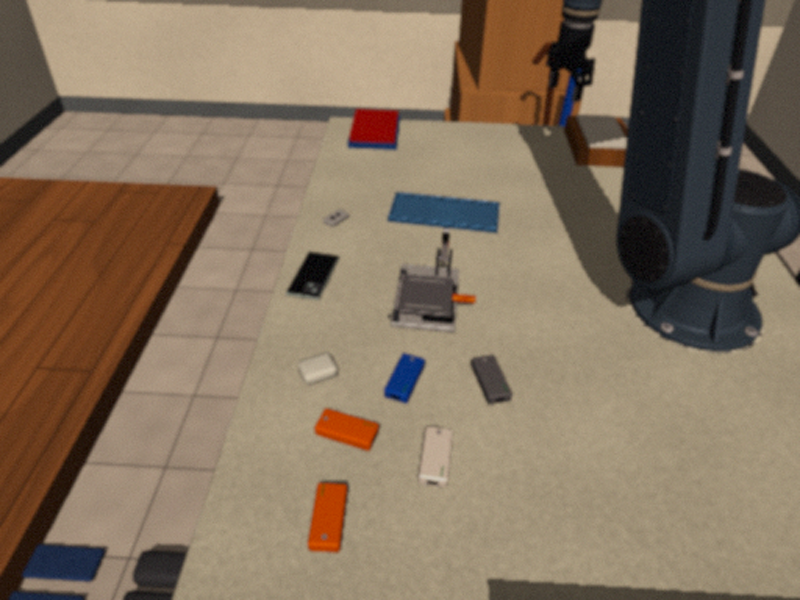

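The scene camera (800-wide view) shows grey (458,281), blue (476,329) and white (545,306) banks. The decoys are two orange banks at (548,358) and (627,354), the white earbud case at (490,390) and the dark phone at (335,432). The panel is folded shut, with its tab at (370,292), and the arm is back, with its handle at (293,300). All three banks are present. Next, a close crop.

```bash
python3 - <<'E'
from h import *
def crop(n,x0,x1,y0,y1,k,step):
    im=load(n)[0][y0:y1,x0:x1,::-1]; im=cv2.resize(im,None,fx=k,fy=k,interpolation=cv2.INTER_CUBIC)
    im=cv2.convertScaleAbs(im,alpha=1.3)
    for u in range(-(-x0//step)*step,x1,step): cv2.putText(im,str(u),((u-x0)*k-10,10),0,.35,(0,0,255),1);cv2.line(im,((u-x0)*k,12),((u-x0)*k,20),(0,0,255),1)
    for v in range(-(-y0//step)*step,y1,step): cv2.putText(im,str(v),(0,(v-y0)*k+4),0,.35,(0,0,255),1);cv2.line(im,(24,(v-y0)*k),(30,(v-y0)*k),(0,0,255),1)
    return im
a=crop("scene0",162,372,168,260,4,10)[:, :800]; 
cv2.imwrite("pics/c1.png",a)
b=crop("side0",235,345,145,320,3,10); 
d=crop("side0",235,325,145,220,5,10)
H=max(b.shape[0],d.shape[0]); o=np.zeros((H,b.shape[1]+d.shape[1],3),np.uint8);o[:b.shape[0],:b.shape[1]]=b;o[:d.shape[0],b.shape[1]:]=d
cv2.imwrite("pics/c2.png",o);print(a.shape,o.shape)
E
```

```text
(368, 800, 3) (525, 780, 3)
```

View pics/c1.png

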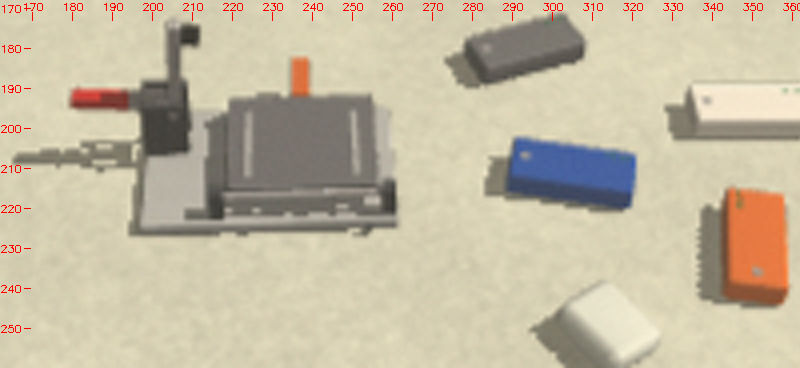

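View pics/c2.png

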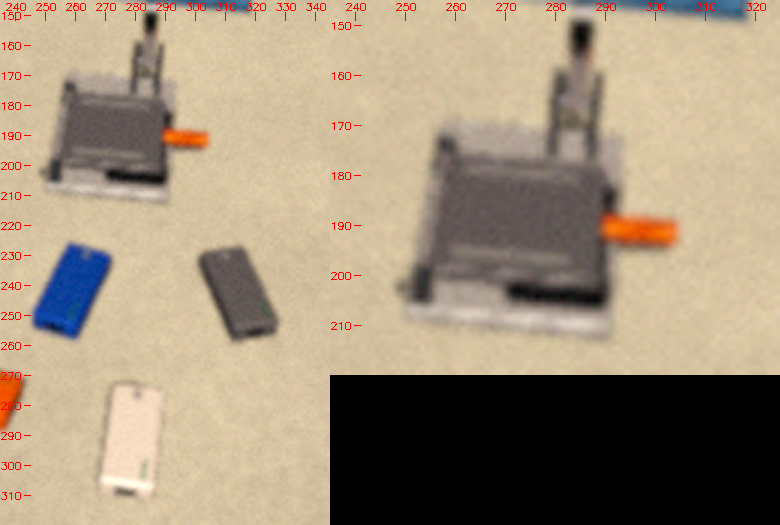

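The crops show all three banks top up: each has its button, and the green dots can be seen on them. The stand has its x away from the robot, with the tab tip at scene (236,182) and side (304,191). Next I'll fit the poses.

```bash
cat > fit.py <<'E'
from h import *
from scipy.optimize import least_squares
def P(q,p):
    c,s=np.cos(q[2]),np.sin(q[2]); return np.array([q[0]+c*p[0]-s*p[1],q[1]+s*p[0]+c*p[1],p[2]])
def fit(obs,q0):
    # obs: (cam, local point, px)
    r=least_squares(lambda q:np.concatenate([w2px(C,P(q,p))-px for C,p,px in obs]),q0,loss="soft_l1")
    return r.x,np.concatenate([w2px(C,P(r.x,p))-px for C,p,px in obs]).reshape(-1,2).round(1).tolist()
E
python3 - <<'E'
from fit import *
S=load("scene0");D=load("side0")
o=[(S,(90,-120,12),(197,223)),(S,(90,70,12),(261,220)),(S,(-69,0,35),(236.5,182)),(S,(0,-172,52),(180,192)),
(D,(-34,70,12),(290,210.5)),(D,(90,70,12),(251.5,207)),(D,(-69,0,30),(304,191.5)),(D,(-34,-120,12),(292,171))]
q,r=fit(o,[500,0,0]);print("stand",q.round(3),r)
for n,p,w in (("grey",(293.5,178),(317.5,241)),("blue",(305.5,209),(260,240)),("white",None,(279,289))):
    print(n,px2w(S,*p,22).round(1) if p else "",px2w(D,*w,22).round(1))
for n,p,w in (("grey",(305,248),(324,329)),):pass
print([px2w(D,*e,22).round(0)[:2].tolist() for e in ((309,251-0),(270,229),(252,252),(280,273),(278,305))])
for n,p in (("tray",[(152*.64+27,241*.64)]),):
    pts=[(237,282),(180,281),(138,377),(207,377)]
    print([px2w(S,u*.64,v*.64,14).round(0)[:2].tolist() for u,v in pts], [px2w(D,u*.64,v*.64,14).round(0)[:2].tolist() for u,v in ((393,193),(499,201),(498,230),(389,220))])
E
```

```text
stand [ 5.05514e+02  3.85440e+01 -6.10000e-02] [[-0.5, 0.9], [0.6, 1.8], [0.0, -0.4], [-0.3, 1.6], [2.0, 0.0], [-1.3, -0.3], [0.8, 0.1], [2.0, 0.6]]
grey [422.1 232.9  22. ] [411.8 235.6  22. ]
blue [570.3 240.7  22. ] [565.4 242.7  22. ]
white  [514.6 395.4  22. ]
[[437.0, 272.0], [539.0, 200.0], [584.0, 286.0], [512.0, 348.0], [517.0, 439.0]]
[[378.0, -232.0], [363.0, -351.0], [624.0, -382.0], [637.0, -262.0]] [[622.0, -374.0], [359.0, -357.0], [371.0, -228.0], [624.0, -250.0]]
```

servo_tool(
  travel=[
    [1.9,4.3,0.3],
    [1.9,4.3,0.3],
    [1.9,4.3,0.3],
    [1.9,4.3,0.3],
    [1.9,4.3,0.3],
    [1.9,4.3,0.3],
    [1.8,4.3,0.3],
    [1.8,4.3,0.3],
    [1.8,4.3,0.3],
    [1.8,4.3,0.3],
    [1.8,4.2,0],
    [1.8,4.2,0],
    [0,0,0],
    [0,0,0],
  ],
  delta_rot=[
    [0,0,-2.5],
    [0,0,-2.5],
    [0,0,-2.5],
    [0,0,-2.5],
    [0,0,-2.5],
    [0,0,-2.5],
    [0,0,-2.5],
    [0,0,-2.5],
    [0,0,-2.5],
    [0,0,-2.5],
    [0,0,-2.2],
    [0,0,-2.1],
    [0,0,0],
    [0,0,0],
  ],
)

```text
time: 1.9
position: [449.7, 1.9, 279.7]
ee_rot: [[1.0, -0.015, -0.001], [-0.015, -0.999, 0.031], [-0.001, -0.031, -1.0]]
ft_force: [0.0, -0.2, -0.6]
gripper_width: 85.5
grip_force: 0.0
```

```bash
python3 - <<'E'
from h import *
a=cap("wrist","w1"); print(a[1].round(2).tolist())
im=cv2.resize(a[0][:,:,::-1],(768,576),interpolation=cv2.INTER_CUBIC)
cv2.imwrite("pics/w1b.png",im)
E
```

```text
[[-0.01, -0.95, -0.32, 532.02], [-1.0, 0.0, 0.03, -2.81], [-0.03, 0.32, -0.95, 402.88], [0.0, 0.0, 0.0, 1.0]]
```

View pics/w1b.png

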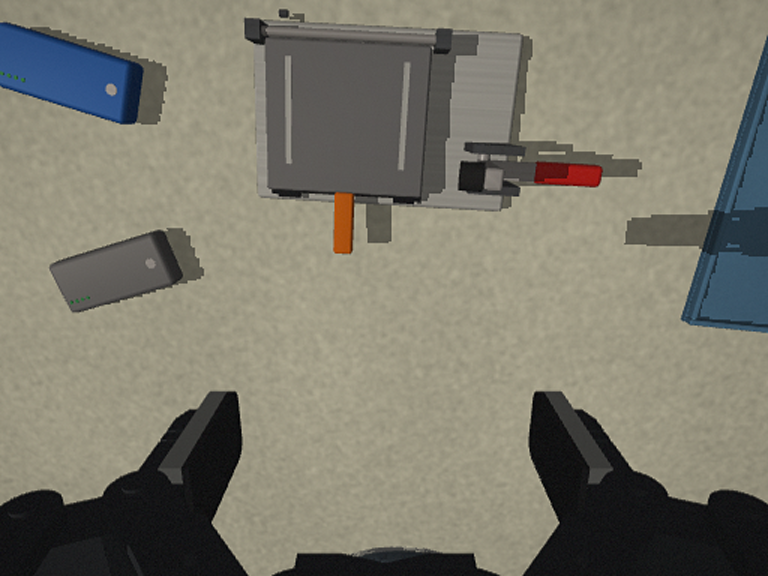

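The wrist view shows the tab tip at (343,253), the base corners at (258,196), (502,210) and (531,34), the red handle tip at (601,175), the grey bank around (116,270) and the blue bank around (68,75).

```bash
python3 - <<'E'
from fit import *
W=load("w1");S=load("scene0");D=load("side0")
k=lambda u,v:(u/1.5,v/1.5)
o=[(W,(-34,70,12),k(258,196)),(W,(-34,-120,12),k(502,210)),(W,(90,-120,12),k(531,34)),(W,(-69,0,35),k(343,253)),(W,(0,-172,58),k(602,175))]
q,r=fit(o,[500,30,-.05]);print("stand",q.round(3),r)
o+=[(S,(90,-120,12),(197,223)),(S,(90,70,12),(261,220)),(S,(-69,0,35),(236.5,182)),
(D,(-34,70,12),(290,210.5)),(D,(90,70,12),(251.5,207)),(D,(-69,0,30),(304,191.5))]
q2,r=fit(o,[500,30,-.05]);print("all",q2.round(3),r)
for n,p in (("tab135",(-55,0,30)),("handle60",(0,-155,52)),("cradle",(0,0,12)),("tabopen",(123.6,0,158))): print(n,P(q,p).round(1))
g=[k(54,264),k(162,231),k(181,271),k(73,311)]
g=np.array([px2w(W,*x,22)[:2] for x in g]);print("grey",g.round(1).tolist(),g.mean(0))
s=robot.state();print(s["position"],s["ee_rot"].round(3).tolist(),s["q"],s["qd"].round(3))
E
```

```text
stand [ 5.11669e+02  3.63350e+01 -7.50000e-02] [[-0.3, -0.3], [1.0, 1.0], [-2.2, -1.2], [0.0, -0.2], [0.5, 0.9]]
all [ 5.1099e+02  3.6804e+01 -6.9000e-02] [[-0.5, 0.6], [0.8, 1.1], [-3.0, -1.2], [-0.0, 0.4], [0.1, 0.7], [-1.3, 2.1], [-0.0, 3.4], [-0.2, 0.7], [-0.1, -0.4], [-3.3, -0.9], [-1.0, -0.2]]
tab135 [456.8  40.4  30. ]
handle60 [ 500.1 -118.2   52. ]
cradle [511.7  36.3  12. ]
tabopen [634.9  27.1 158. ]
grey [[432.1, 274.6], [457.9, 183.0], [425.7, 172.7], [392.1, 267.6]] [426.94540387 224.4960656 ]
[449.61251724   1.87724431 279.87133283] [[1.0, -0.015, -0.001], [-0.015, -0.999, 0.031], [-0.001, -0.031, -1.0]] [-0.01545171  0.10029609 -0.10931315  1.3623897   0.03063314  3.14094791] [-0.002 -0.005 -0.002 -0.002  0.002 -0.001]
```

Joint 6 is at its limit, so I'll take the half-turned grasp instead, with yaw about 176°.

servo_tool(
  travel=[
    [0,0,0],
    [0,0.3,0],
    [0,0.3,0],
    [0,0.3,0],
    [0,0.3,0],
    [0.1,0.3,0],
    [0.1,0.3,0],
    [0.1,0.3,0],
    [0.1,0.3,-1],
    [0.1,0.3,-1],
    [0.1,0.3,-2],
    [0.1,0.3,-2],
    [0,0.3,-2],
    [0,0.25,-2],
    [0,0,-2],
    [0,0,-2],
    [0,0,-1],
    [0,0,0],
    [0,0,0],
  ],
  delta_rot=[
    [-1.8,0,10.4],
    [0,0,10.4],
    [0,0,10.4],
    [0,0,10.4],
    [0,0,10.4],
    [0,0,10.4],
    [0,0,10.4],
    [0,0,10.4],
    [0,0,10.4],
    [0,0,10.4],
    [0,0,10.4],
    [0,0,10.4],
    [0,0,10.4],
    [0,0,10.4],
    [0,0,10.4],
    [0,0,10.4],
    [0,0,10.4],
    [0,0,0],
    [0,0,0],
  ],
)

```text
time: 4.32
position: [457.3, 40.9, 130.6]
ee_rot: [[-0.997, 0.073, 0.004], [0.073, 0.997, 0.0], [-0.004, 0.0, -1.0]]
ft_force: [-0.1, -0.8, -0.8]
gripper_width: 85.4
grip_force: 0.0
```

servo_tool(
  travel=[
    [0,0,-2.5],
    [0,0,-2.5],
    [0,0,-2.5],
    [0,0,-2.5],
    [0,0,0],
    [0,0,0],
  ],
  delta_rot=[
    [0,0,0],
    [0,0,0],
    [0,0,0],
    [0,0,0],
    [0,0,0],
    [0,0,0],
  ],
)

```text
time: 5.08
position: [457.8, 41.3, 31.0]
ee_rot: [[-0.998, 0.07, 0.004], [0.07, 0.998, 0.0], [-0.004, 0.0, -1.0]]
ft_force: [-0.5, -0.2, 0.5]
gripper_width: 85.7
grip_force: 0.0
```

servo_tool(
  travel=[
    [0,0,0],
    [0,0,0],
    [0,0,0],
    [0,0,0],
    [0,0,0],
    [0,0,0],
    [0,0,0],
    [0,0,0],
  ],
  delta_rot=[
    [0,0,0],
    [0,0,0],
    [0,0,0],
    [0,0,0],
    [0,0,0],
    [0,0,0],
    [0,0,0],
    [0,0,0],
  ],
  jaw=-1,
)

```text
time: 6.08
position: [457.2, 41.1, 30.2]
ee_rot: [[-0.998, 0.069, 0.003], [0.069, 0.998, -0.001], [-0.003, -0.0, -1.0]]
ft_force: [-1.6, -2.8, 5.1]
gripper_width: 12.6
grip_force: 58.4
```

servo_tool(
  travel=[
    [0.07,0,1.35],
    [0.2,-0.01,1.33],
    [0.33,-0.02,1.31],
    [0.46,-0.03,1.27],
    [0.59,-0.04,1.21],
    [0.7,-0.05,1.15],
    [0.82,-0.06,1.07],
    [0.92,-0.07,0.99],
    [1.01,-0.07,0.89],
    [1.1,-0.08,0.79],
    [1.17,-0.08,0.67],
    [1.23,-0.09,0.55],
    [1.28,-0.09,0.43],
    [1.32,-0.09,0.29],
    [0,0,0],
  ],
  delta_rot=[
    [0,0,0],
    [0,0,0],
    [0,0,0],
    [0,0,0],
    [0,0,0],
    [0,0,0],
    [0,0,0],
    [0,0,0],
    [0,0,0],
    [0,0,0],
    [0,0,0],
    [0,0,0],
    [0,0,0],
    [0,0,0],
    [0,0,0],
  ],
)

```text
time: 7.95
position: [569.4, 33.5, 163.1]
ee_rot: [[-0.998, 0.068, 0.002], [0.068, 0.998, 0.0], [-0.002, 0.0, -1.0]]
ft_force: [-1.2, -3.4, -3.4]
gripper_width: 12.8
grip_force: 61.7
```

servo_tool(
  travel=[
    [0,0,0],
    [0,0,0],
    [0,0,0],
    [0,0,2],
    [-1,0,4],
    [-2,0,4],
    [-2,0,3],
    [0,0,0],
  ],
  delta_rot=[
    [0,0,0],
    [0,0,0],
    [0,0,0],
    [0,0,0],
    [0,0,0],
    [0,0,0],
    [0,0,0],
    [0,0,0],
  ],
  jaw=1,
)

```text
time: 8.95
position: [519.2, 33.8, 295.9]
ee_rot: [[-0.998, 0.068, 0.008], [0.068, 0.998, 0.001], [-0.008, 0.001, -1.0]]
ft_force: [0.6, 0.5, -0.4]
gripper_width: 85.5
grip_force: 0.0
```

```bash
python3 - <<'E'
from h import *
a=cap("wrist","w2");b=cap("side","s2")
im=np.hstack([cv2.resize(a[0],(400,300)),cv2.resize(b[0][130:340,220:430],(400,300))])
cv2.imwrite("pics/v2.png",im[:,:,::-1])
E
```

```text
(no output)
```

View pics/v2.png

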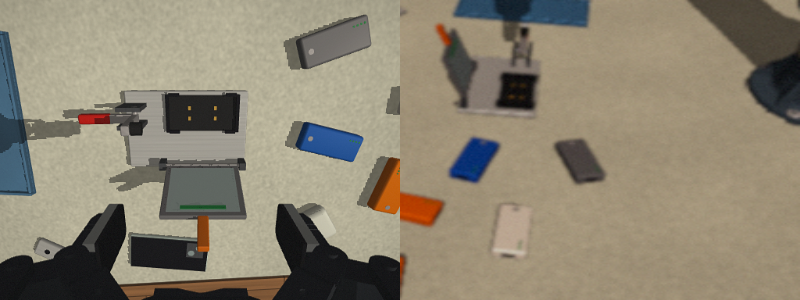

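The panel stands open with its tab up, and the cradle can be seen at about (202,113) in the left view. I'll write a box-silhouette pose fit for the banks.

```bash
cat > bank.py <<'E'
from fit import *
from scipy.optimize import minimize
def mask(C,col,tol):
    lab=cv2.cvtColor(C[0],cv2.COLOR_RGB2LAB).astype(float); return lab
BOX=np.array([(x,y,z) for x in(-47.5,47.5) for y in(-22,22) for z in(0,22)])
def sil(C,q,z0,sc=4):
    m=np.zeros(C[0].shape[:2],np.uint8)
    p=np.array([w2px(C,P(q,b)+[0,0,z0]) for b in BOX]); h=cv2.convexHull((p*16).astype(np.int32))
    cv2.fillConvexPoly(m,h,1,shift=4); return m
def find(C,color,q0,z0=0,R=90):
    hsv=cv2.cvtColor(C[0],cv2.COLOR_RGB2HSV).astype(int); H,Sa,V=hsv[...,0],hsv[...,1],hsv[...,2]
    if color=="blue": m=(H>100)&(H<130)&(Sa>120)
    if color=="grey": m=(Sa<38)&(V<150)&(V>35)
    if color=="white": m=(V>165)&(Sa<45)
    u=w2px(C,[q0[0],q0[1],z0+11]); r=abs(w2px(C,[q0[0],q0[1]+R,z0+11])-u).max()
    w=np.zeros(m.shape,np.uint8);cv2.circle(w,tuple(u.astype(int)),int(r),1,-1)
    m=cv2.morphologyEx((m&(w>0)).astype(np.uint8),cv2.MORPH_OPEN,np.ones((3,3)))
    n,l,st,c=cv2.connectedComponentsWithStats(m)
    if n<2: return None
    i=1+np.argmax(st[1:,4]); m=(l==i).astype(np.uint8)
    m=cv2.morphologyEx(m,cv2.MORPH_CLOSE,np.ones((7,7)))
    c0=px2w(C,*c[i],z0+14)
    def cost(q):
        s=sil(C,q,z0); return 1-(s&m).sum()/max(1,(s|m).sum())
    best=min((minimize(cost,[c0[0],c0[1],a],method="Nelder-Mead",options=dict(initial_simplex=[[c0[0],c0[1],a],[c0[0]+15,c0[1],a],[c0[0],c0[1]+15,a],[c0[0],c0[1],a+.4]],xatol=.1,fatol=1e-4)) for a in np.arange(0,3.1,.5)),key=lambda r:r.fun)
    return best.x.round(3),round(1-best.fun,3),int(st[i,4])
E
python3 - <<'E'
from bank import *
W=load("w2");W1=load("w1");S=cap("scene","s3");D=load("s2")
print("grey px",W[0][int(45/.78),int(340/.78)],"shelf",W[0][int(45/.78),int(250/.78)],"shadow",W[0][int(180/.78),int(140/.78)])
print("white side",D[0][289,279],S[0][200,350])
for n,q in (("grey",(427,224)),("blue",(565,242)),("white",(515,395))):
    print(n,[find(C,n,q) for C in (W,W1,S,D)])
k=lambda u,v:px2w(W,u/.78125,v/.78125,18).round(1)[:2].tolist()
print("cradle c",[k(*p) for p in ((167,94),(239,94),(240,132),(165,132))])
E
```

```text
grey px [118 112 109] shelf [181 175 151] shadow [109 105  92]
white side [187 165 144] [111 106  94]
grey [(array([422.955, 229.586,   1.845]), np.float64(0.939), 3925), (array([422.927, 230.699,   1.859]), np.float64(0.913), 2908), (array([417.694, 234.357,   5.058]), np.float64(0.801), 338), (array([436.928, 148.535,   1.422]), np.float64(0.018), 9)]
blue [(array([571.59 , 239.645,   1.218]), np.float64(0.884), 2699), (array([572.138, 240.815,   1.296]), np.float64(0.954), 3937), (array([550.024, 243.162,   1.318]), np.float64(0.473), 242), (array([568.867, 232.585,   1.39 ]), np.float64(0.734), 429)]
white [(array([510.2  , 335.881,   3.38 ]), np.float64(0.607), 2107), None, (array([532.779, 408.771,   1.462]), np.float64(0.286), 1536), (array([523.919, 381.168,   1.494]), np.float64(0.02), 15)]
cradle c [[477.6, -12.3], [485.0, 95.0], [543.5, 95.4], [535.5, -21.8]]
```

servo_tool(
  travel=[
    [-1,2.5,0],
    [-1.1,2.5,0],
    [-1.1,2.5,-1],
    [-1.1,2.5,-1],
    [-1.1,2.4,-1.5],
    [-1.1,2.4,-1.5],
    [-1.1,2.4,-1.5],
    [-1.1,2.4,-1.5],
    [-0.9,0,-1.5],
    [0,0,0],
    [0,0,0],
  ],
  delta_rot=[
    [0,0,-10],
    [0,0,-10],
    [0,0,-10],
    [0,0,-10],
    [0,0,-10],
    [0,0,-10],
    [0,0,-10],
    [0,0,0],
    [0,0,0],
    [0,0,0],
    [0,0,0],
  ],
)

```text
time: 10.48
position: [423.6, 229.5, 197.9]
ee_rot: [[-0.277, 0.961, 0.001], [0.961, 0.277, -0.003], [-0.003, -0.0, -1.0]]
ft_force: [-0.3, 0.7, -0.5]
gripper_width: 85.8
grip_force: 0.0
```

```bash
python3 - <<'E'
from bank import *
W=cap("wrist","w4");print(robot.state()["position"])
for n,q in (("grey",(423,230)),("white",(515,395))): print(n,find(W,n,q))
W2=load("w2");V=W2[0].max(2)
m=np.zeros(V.shape,np.uint8);m[115:175,205:312]=(V<45)[115:175,205:312]
n,l,st,c=cv2.connectedComponentsWithStats(cv2.morphologyEx(m,cv2.MORPH_CLOSE,np.ones((9,9))))
i=1+np.argmax(st[1:,4]);pts=np.argwhere(l==i)[:,::-1]
w=np.array([px2w(W2,u,v,14)[:2] for u,v in pts]).astype(np.float32)
a=-.07;R=np.array([[np.cos(a),np.sin(a)],[-np.sin(a),np.cos(a)]])
for a in(-.06,-.07,-.08):
    R=np.array([[np.cos(a),np.sin(a)],[-np.sin(a),np.cos(a)]]); p=w@R.T; lo,hi=np.percentile(p,1,0),np.percentile(p,99,0); print(a,hi-lo,R.T@((lo+hi)/2))
print(cv2.minAreaRect(w))
E
```

```text
[423.83196428 229.50389774 198.18177356]
grey (array([422.862, 230.609,   1.826]), np.float64(0.945), 4728)
white (array([513.752, 403.524,   1.489]), np.float64(0.705), 3151)
-0.06 [ 58.26934271 111.01422556] [511.04617525  37.9107833 ]
-0.07 [ 58.22849439 111.03730927] [511.38431412  37.87557323]
-0.08 [ 58.29355715 111.04846854] [510.92111507  37.90442153]
((510.9447021484375, 37.892005920410156), (113.25581359863281, 61.797794342041016), 86.08340454101562)
```

View pics/w4.png

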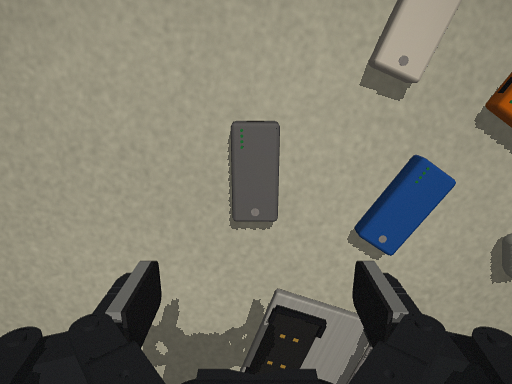

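The view shows the grey bank centred at (255,172), aligned with the tool. I'll descend and grip.

servo_tool(
  travel=[
    [0,0.1,-3],
    [0,0,-4],
    [0,0,-4],
    [0,0,-3],
    [0,0,-2],
    [0,0,-1.6],
    [0,0,0],
  ],
  delta_rot=[
    [0,0,-0.8],
    [0,0,0],
    [0,0,0],
    [0,0,0],
    [0,0,0],
    [0,0,0],
    [0,0,0],
  ],
)

```text
time: 11.4
position: [423.3, 230.1, 21.5]
ee_rot: [[-0.263, 0.965, -0.0], [0.965, 0.263, -0.003], [-0.003, -0.001, -1.0]]
ft_force: [-0.1, -0.6, 0.4]
gripper_width: 85.5
grip_force: 0.0
```

servo_tool(
  travel=[
    [0,0,0],
    [0,0,0],
    [0,0,0],
    [0,0,0],
    [0,0,0],
    [0,0,0],
  ],
  delta_rot=[
    [0,0,0],
    [0,0,0],
    [0,0,0],
    [0,0,0],
    [0,0,0],
    [0,0,0],
  ],
  jaw=-1,
)

```text
time: 12.15
position: [423.6, 230.7, 23.0]
ee_rot: [[-0.264, 0.965, 0.002], [0.965, 0.264, -0.002], [-0.003, 0.002, -1.0]]
ft_force: [-1.2, -1.5, 8.0]
gripper_width: 42.2
grip_force: 61.2
```

servo_tool(
  travel=[
    [0,0,2.5],
    [0,0,2.5],
    [1.3,-2.7,0],
    [1.3,-2.8,0],
    [1.3,-2.8,0],
    [1.3,-2.8,0],
    [1.2,-2.8,0],
    [1.2,-2.8,0],
    [1.16,-2.6,0],
    [0,0,0],
    [0,0,0],
  ],
  delta_rot=[
    [0,0,0],
    [0,0,0],
    [0,0,-3],
    [0,0,-3],
    [0,0,-3],
    [0,0,-3],
    [0,0,-3],
    [0,0,-3],
    [0,0,-1.2],
    [0,0,0],
    [0,0,0],
  ],
)

```text
time: 13.52
position: [510.5, 37.7, 72.1]
ee_rot: [[0.069, 0.998, -0.0], [0.998, -0.069, -0.003], [-0.003, 0.0, -1.0]]
ft_force: [-0.4, 0.8, -0.7]
gripper_width: 43.0
grip_force: 61.7
```

```bash
python3 - <<'E'
from bank import *
W=cap("wrist","w5");s=robot.state();print(s["position"],s["grip_force"]);z=s["position"][2]-22
print(find(W,"grey",s["position"],z))
cv2.imwrite("pics/v5.png",cv2.resize(W[0],(640,480))[:,:,::-1])
E
```

```text
[510.37082496  38.0508178   72.05492188] 61.66743278503418
(array([512.178,  43.205,   1.525]), np.float64(0.413), 49557)
```

View pics/v5.png

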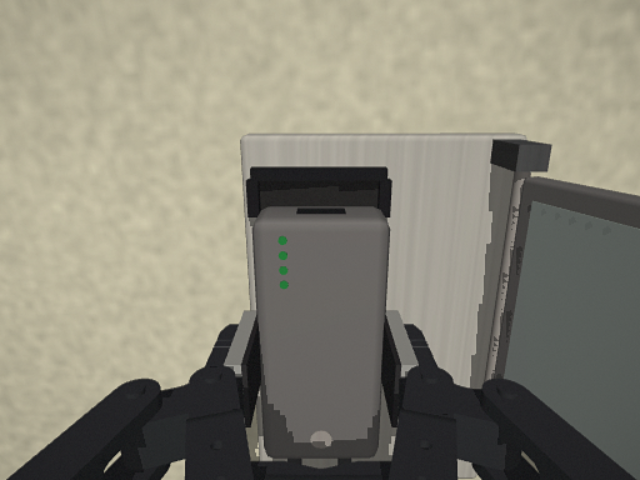

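```bash
python3 - <<'E'
from bank import *
W=load("w5");k=lambda u,v,z:px2w(W,u/1.25,v/1.25,z).round(1)[:2]
print("bank end",k(256,212,69),k(387,212,69),"mid",(k(256,212,69)+k(387,212,69))/2)
print("button/near end",k(320,455,71))
print("ridge outer",k(250,168,18),k(387,168,18),(k(250,168,18)+k(387,168,18))/2)
q=(511.2,37.7,-.069);print("expect bank end",P(q,(0,47.5,0)),"ridge outer",P(q,(0,55.5,0)))
E
```

```text
bank end [495.3  89.3] [535.6  86.6] mid [515.45  87.95]
button/near end [508.6  -4.4]
ridge outer [486.1  96.3] [543.3  92.4] [514.7   94.35]
expect bank end [514.47489992  85.0869711    0.        ] ridge outer [515.02646202  93.06793466   0.        ]
```

servo_tool(
  travel=[
    [0,-0.15,-1],
    [0,0,-1],
    [0,0,-1],
    [0,0,-0.65],
    [0,0,0],
    [0,0,0],
  ],
  delta_rot=[
    [0,0,0],
    [0,0,0],
    [0,0,0],
    [0,0,0],
    [0,0,0],
    [0,0,0],
  ],
)

```text
time: 14.32
position: [510.8, 36.1, 35.2]
ee_rot: [[0.068, 0.998, -0.0], [0.998, -0.068, -0.003], [-0.003, 0.0, -1.0]]
ft_force: [-0.2, -0.3, -0.9]
gripper_width: 42.5
grip_force: 61.7
```

servo_tool(
  travel=[
    [0,0,0],
    [0,0,0],
    [0,0,0],
    [0,0,4],
    [0,0,4],
    [0,0,4],
    [-0.1,-2,4.5],
    [-0.2,-4,0],
    [-0.3,-4,0],
    [-0.3,-4,0],
    [-0.1,-1.3,0],
    [0,0,-4],
    [0,0,-4],
    [0,0,-4],
    [0,0,-2.8],
    [0,0,0],
    [0,0,0],
  ],
  delta_rot=[
    [0,0,0],
    [0,0,0],
    [0,0,0],
    [0,0,0],
    [0,0,0],
    [0,0,0],
    [0,0,0],
    [0,0,0],
    [0,0,0],
    [0,0,0],
    [0,0,0],
    [0,0,0],
    [0,0,0],
    [0,0,0],
    [0,0,0],
    [0,0,0],
    [0,0,0],
  ],
  jaw=1,
)

```text
time: 16.45
position: [501.5, -116.8, 53.5]
ee_rot: [[0.068, 0.998, 0.001], [0.998, -0.068, -0.003], [-0.003, 0.001, -1.0]]
ft_force: [-0.1, -0.1, 0.5]
gripper_width: 85.5
grip_force: 0.0
```

```bash
python3 - <<'E'
from bank import *
W=cap("wrist","w6");print(robot.state()["ft_force"]);S=cap("scene","s6")
cv2.imwrite("pics/v6.png",np.hstack([cv2.resize(W[0],(400,300)),cv2.resize(S[0][140:260,140:300],(400,300))])[:,:,::-1])
E
```

```text
[ 0.17400176 -0.07991414  0.00068041]
```

View pics/v6.png

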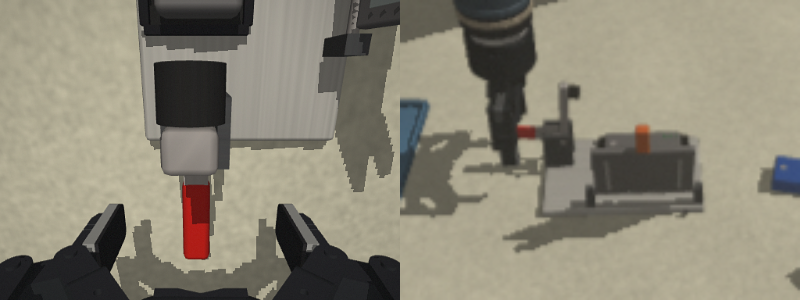

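The handle lies between the open pads. I'll pinch it and swing it over.

servo_tool(
  travel=[
    [0,0,0],
    [0,0,0],
    [0,0,0],
    [0,0,0],
    [0,0,0],
    [0,0,0],
    [0,0,0],
  ],
  delta_rot=[
    [0,0,0],
    [0,0,0],
    [0,0,0],
    [0,0,0],
    [0,0,0],
    [0,0,0],
    [0,0,0],
  ],
  jaw=-1,
)

```text
time: 17.42
position: [499.2, -116.9, 52.6]
ee_rot: [[0.069, 0.998, -0.003], [0.998, -0.069, -0.003], [-0.003, -0.002, -1.0]]
ft_force: [-6.4, -0.5, 8.5]
gripper_width: 12.9
grip_force: 58.5
```

servo_tool(
  travel=[
    [0,0.03,0.6],
    [0.01,0.09,0.59],
    [0.01,0.15,0.58],
    [0.01,0.2,0.56],
    [0.02,0.26,0.54],
    [0.02,0.31,0.51],
    [0.03,0.36,0.48],
    [0.03,0.41,0.44],
    [0.03,0.45,0.4],
    [0.03,0.49,0.35],
    [0.04,0.52,0.3],
    [0.04,0.55,0.25],
    [0.04,0.57,0.19],
    [0.03,0.4,0.09],
    [0,0,0],
    [0,0,0],
  ],
  delta_rot=[
    [0,0,0],
    [0,0,0],
    [0,0,0],
    [0,0,0],
    [0,0,0],
    [0,0,0],
    [0,0,0],
    [0,0,0],
    [0,0,0],
    [0,0,0],
    [0,0,0],
    [0,0,0],
    [0,0,0],
    [0,0,0],
    [0,0,0],
    [0,0,0],
  ],
)

```text
time: 19.42
position: [502.6, -69.3, 111.4]
ee_rot: [[0.069, 0.998, -0.003], [0.998, -0.069, -0.004], [-0.004, -0.002, -1.0]]
ft_force: [-9.2, -2.4, -6.7]
gripper_width: 12.7
grip_force: 58.8
```

servo_tool(
  travel=[
    [0,0,0],
    [0,0,0],
    [0,0,0],
    [0,0,4],
    [0,0,4],
    [0,0,4],
    [0,0,3],
    [0,0,0],
    [0,3,0],
    [0,4,0],
    [0,4,0],
    [0.1,4,0],
    [0.1,4,0],
    [0.1,4,0],
    [0.1,4,0],
    [0.1,4,0],
    [0.1,4,0],
    [0.1,3,0],
    [0.1,3,0],
    [0.1,3,0],
  ],
  delta_rot=[
    [0,0,0],
    [0,0,0],
    [0,0,0],
    [0,0,0],
    [0,0,0],
    [0,0,0],
    [0,0,0],
    [0,0,0],
    [0,0,0],
    [0,0,0],
    [0,0,0],
    [0,0,0],
    [0,0,0],
    [0,0,0],
    [0,0,0],
    [0,0,0],
    [0,0,0],
    [0,0,0],
    [0,0,0],
    [0,0,0],
  ],
  jaw=1,
)

```text
time: 21.92
position: [513.0, 372.0, 260.2]
ee_rot: [[0.068, 0.998, -0.001], [0.998, -0.068, -0.004], [-0.004, -0.001, -1.0]]
ft_force: [0.7, -0.2, -0.2]
gripper_width: 85.7
grip_force: 0.0
```

servo_tool(
  travel=[
    [0,0,0],
    [0,0,0],
    [0,0,0],
    [0,0,0],
    [0,0,0],
    [0,0,0],
    [0,0,0],
    [0,0,0],
  ],
  delta_rot=[
    [0,0,0],
    [0,0,0],
    [0,0,0],
    [0,0,0],
    [0,0,0],
    [0,0,0],
    [0,0,0],
    [0,0,0],
  ],
)

```text
time: 22.92
position: [513.2, 371.0, 261.3]
ee_rot: [[0.068, 0.998, 0.0], [0.998, -0.068, -0.003], [-0.003, 0.0, -1.0]]
ft_force: [0.2, -0.3, -0.3]
gripper_width: 85.0
grip_force: 0.0
```

```bash
python3 - <<'E'
from bank import *
W=cap("wrist","w7");S=cap("scene","s7");D=cap("side","d7")
print(find(W,"white",(514,403)),W[0][190,260])
cv2.imwrite("pics/v7.png",np.hstack([cv2.resize(W[0],(400,300)),cv2.resize(S[0][150:240,180:300],(400,300))])[:,:,::-1])
E
```

```text
(array([517.64 , 394.813,   1.486]), np.float64(0.79), 2849) [87 84 72]
```

View pics/v7.png

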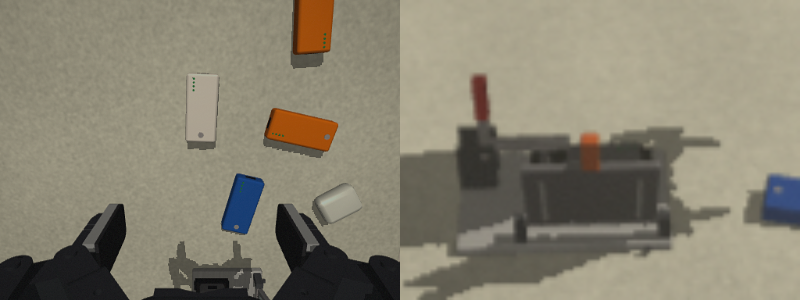

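The right view shows the arm down on the grey bank with the red handle upright. Clamped for over 2 s by now; I'll go back and open it.

servo_tool(
  travel=[
    [-0.1,-4,0],
    [-0.1,-4,0],
    [-0.1,-4,0],
    [-0.1,-4,0],
    [-0.1,-4,0],
    [-0.1,-4,0],
    [-0.1,-4,0],
    [-0.1,-4,0],
    [-0.1,-4,0],
    [-0.1,-4,0],
    [-0.1,-4,0],
    [-0.1,0,-3],
    [0,0,-4],
    [0,0,-4],
    [0,0,-3.9],
    [0,0,0],
    [0,0,0],
  ],
  delta_rot=[
    [0,0,0],
    [0,0,0],
    [0,0,0],
    [0,0,0],
    [0,0,0],
    [0,0,0],
    [0,0,0],
    [0,0,0],
    [0,0,0],
    [0,0,0],
    [0,0,0],
    [0,0,0],
    [0,0,0],
    [0,0,0],
    [0,0,0],
    [0,0,0],
    [0,0,0],
  ],
)

```text
time: 25.2
position: [501.9, -69.2, 113.6]
ee_rot: [[0.068, 0.998, 0.001], [0.998, -0.068, -0.003], [-0.003, 0.002, -1.0]]
ft_force: [0.4, -0.2, 0.9]
gripper_width: 85.6
grip_force: 0.0
```

servo_tool(
  travel=[
    [0,0,0],
    [0,0,0],
    [0,0,0],
    [0,0,0],
    [0,0,0],
    [0,0,0],
    [0,0,0],
  ],
  delta_rot=[
    [0,0,0],
    [0,0,0],
    [0,0,0],
    [0,0,0],
    [0,0,0],
    [0,0,0],
    [0,0,0],
  ],
  jaw=-1,
)

```text
time: 26.08
position: [502.2, -69.2, 112.8]
ee_rot: [[0.068, 0.998, 0.002], [0.998, -0.068, -0.003], [-0.003, 0.002, -1.0]]
ft_force: [5.0, -0.4, 4.6]
gripper_width: 12.7
grip_force: 59.0
```

servo_tool(
  travel=[
    [-0.03,-0.4,-0.09],
    [-0.04,-0.57,-0.19],
    [-0.04,-0.55,-0.25],
    [-0.04,-0.52,-0.3],
    [-0.03,-0.49,-0.35],
    [-0.03,-0.45,-0.4],
    [-0.03,-0.41,-0.44],
    [-0.03,-0.36,-0.48],
    [-0.02,-0.31,-0.51],
    [-0.02,-0.26,-0.54],
    [-0.01,-0.2,-0.56],
    [-0.01,-0.15,-0.58],
    [-0.01,-0.09,-0.59],
    [0,0,0],
    [0,0,0],
  ],
  delta_rot=[
    [0,0,0],
    [0,0,0],
    [0,0,0],
    [0,0,0],
    [0,0,0],
    [0,0,0],
    [0,0,0],
    [0,0,0],
    [0,0,0],
    [0,0,0],
    [0,0,0],
    [0,0,0],
    [0,0,0],
    [0,0,0],
    [0,0,0],
  ],
)

```text
time: 27.95
position: [499.2, -115.4, 60.1]
ee_rot: [[0.068, 0.998, 0.003], [0.998, -0.068, 0.0], [0.0, 0.003, -1.0]]
ft_force: [6.5, 6.6, 7.0]
gripper_width: 12.1
grip_force: 92.4
```

servo_tool(
  travel=[
    [0,0,0],
    [0,0,0],
    [0,0,0],
    [0,0,4],
    [0,0,4],
    [0,0,4],
    [0,0,3],
    [0.1,2,0],
    [0.3,4,0],
    [0.3,4,0],
    [0.2,3.9,0],
    [0.1,1,-2],
    [0,0,0],
    [0,0,0],
  ],
  delta_rot=[
    [0,0,0],
    [0,0,0],
    [0,0,0],
    [0,0,0],
    [0,0,0],
    [0,0,0],
    [0,0,0],
    [0,0,0],
    [0,0,0],
    [0,0,0],
    [0,0,0],
    [0,0,0],
    [0,0,0],
    [0,0,0],
  ],
  jaw=1,
)

```text
time: 29.7
position: [507.7, 31.8, 189.8]
ee_rot: [[0.069, 0.998, -0.0], [0.998, -0.069, -0.003], [-0.003, -0.0, -1.0]]
ft_force: [0.0, -0.0, 0.1]
gripper_width: 85.2
grip_force: 0.0
```

```bash
python3 - <<'E'
from bank import *
W=cap("wrist","w8");D=cap("side","d8");S=cap("scene","s8")
cv2.imwrite("pics/v8.png",np.hstack([cv2.resize(W[0],(400,300)),cv2.resize(S[0][130:230,140:273],(400,300))])[:,:,::-1])
E
```

```text
(no output)
```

View pics/v8.png

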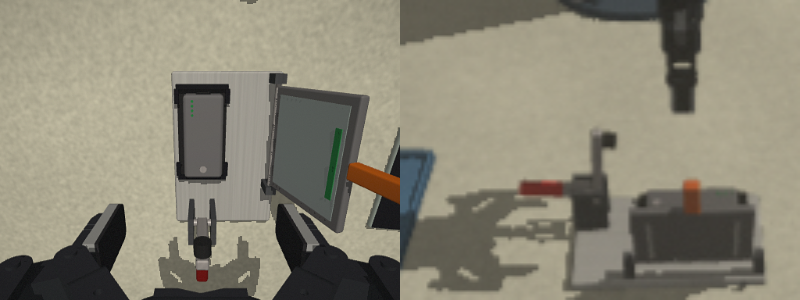

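The arm is back and the grey bank is seated in the cradle. I'll pick it up.

servo_tool(
  travel=[
    [0.3,0.5,-2],
    [0,0,-4],
    [0,0,-4],
    [0,0,-3],
    [0,0,-2.4],
    [0,0,0],
    [0,0,0],
  ],
  delta_rot=[
    [0,0,0],
    [0,0,0],
    [0,0,0],
    [0,0,0],
    [0,0,0],
    [0,0,0],
    [0,0,0],
  ],
)

```text
time: 30.72
position: [511.5, 37.1, 36.5]
ee_rot: [[0.069, 0.998, 0.001], [0.998, -0.069, -0.003], [-0.003, 0.001, -1.0]]
ft_force: [0.3, -0.3, -0.2]
gripper_width: 85.3
grip_force: 0.0
```

servo_tool(
  travel=[
    [0,0,0],
    [0,0,0],
    [0,0,0],
    [0,0,0],
    [0,0,0],
    [0,0,0],
  ],
  delta_rot=[
    [0,0,0],
    [0,0,0],
    [0,0,0],
    [0,0,0],
    [0,0,0],
    [0,0,0],
  ],
  jaw=-1,
)

```text
time: 31.48
position: [511.2, 37.4, 36.4]
ee_rot: [[0.068, 0.998, 0.001], [0.998, -0.068, -0.003], [-0.003, 0.002, -1.0]]
ft_force: [-1.3, -0.8, 8.3]
gripper_width: 42.7
grip_force: 61.2
```

```bash
cat > tray.py <<'E'
from bank import *
R=np.array([(x,y,z) for x in(-130,130) for y in(-60,60) for z in(0,14)])
def tray(Cs,q0):
    ms=[]
    for C in Cs:
        h=cv2.cvtColor(C[0],cv2.COLOR_RGB2HSV).astype(int);m=((h[...,0]>95)&(h[...,0]<118)&(h[...,1]>90)).astype(np.uint8)
        w=np.zeros(m.shape,np.uint8);cv2.circle(w,tuple(w2px(C,[q0[0],q0[1],7]).astype(int)),95 if C is not None else 0,1,-1)
        m=cv2.morphologyEx(cv2.morphologyEx(m&w,cv2.MORPH_OPEN,np.ones((3,3))),cv2.MORPH_CLOSE,np.ones((15,15)));ms.append(m)
    def cost(q):
        t=0
        for C,m in zip(Cs,ms):
            s=np.zeros(m.shape,np.uint8);p=np.array([w2px(C,P(q,b)) for b in R]);cv2.fillConvexPoly(s,cv2.convexHull((p*16).astype(np.int32)),1,shift=4)
            t+=1-(s&m).sum()/(s|m).sum()
        return t/len(Cs)
    r=minimize(cost,q0,method="Nelder-Mead",options=dict(initial_simplex=[q0,np.add(q0,(20,0,0)),np.add(q0,(0,20,0)),np.add(q0,(0,0,.15))],xatol=.05,fatol=1e-4))
    return r.x.round(3),r.fun
E
python3 - <<'E'
from tray import *
S=load("scene0");D=load("side0")
for Cs in ([S],[D],[S,D]): print(tray(Cs,(497,-305,-.09)))
E
```

```text
(array([ 4.76388e+02, -3.21154e+02,  1.61000e-01]), np.float64(0.7059270516717325))
(array([ 4.90838e+02, -3.22066e+02, -1.14000e-01]), np.float64(0.19398907103825136))
(array([ 4.90833e+02, -3.21562e+02, -1.10000e-01]), np.float64(0.4572761252149112))
```

servo_tool(
  travel=[
    [0,0,2],
    [0,0,2],
    [-2,0,0],
    [-3,0,0],
    [-3,-1,0],
    [-2.5,-3,0],
    [0,-4,0],
    [0,-4,0],
    [0,-4,0],
    [0.5,-3,0],
    [1,-3,0],
    [0,0,0],
    [0,0,0],
  ],
  delta_rot=[
    [0,0,0],
    [0,0,0],
    [0,0,0],
    [0,0,0],
    [0,0,0],
    [0,0,0],
    [0,0,0],
    [0,0,0],
    [0,0,0],
    [0,0,0],
    [0,0,0],
    [0,0,0],
    [0,0,0],
  ],
)

```text
time: 33.1
position: [420.2, -182.2, 75.4]
ee_rot: [[0.069, 0.998, -0.001], [0.998, -0.069, -0.002], [-0.002, -0.001, -1.0]]
ft_force: [-0.6, 0.9, -0.6]
gripper_width: 43.0
grip_force: 61.6
```

```bash
python3 - <<'E'
from fit import *
S=load("scene0");D=load("side0");W1=load("w1")
L=[(-130,60,14),(-130,-60,14),(130,-60,14),(130,60,14)]
oS=[(S,l,np.array(p)*.64) for l,p in zip(L,[(237,282),(180,281),(138,377),(207,377)])]
oD=[(D,l,np.array(p)*.64) for l,p in zip(L,[(499,201),(393+106,201)][:0]+[(498,227),(499,200),(393,193),(389,218)])]
oW=[(W1,L[0],np.array((692,323))/1.5)]
for n,o in (("S",oS),("D",oD),("all",oS+oD+oW)): q,r=fit(o,[497,-305,-.09]);print(n,q.round(3),r)
W=cap("wrist","w9");s=robot.state();print(s["position"],s["grip_force"],s["gripper_width"])
cv2.imwrite("pics/v9.png",cv2.resize(W[0],(640,480))[:,:,::-1])
E
```

```text
S [ 5.00846e+02 -3.06738e+02 -1.17000e-01] [[0.1, 0.1], [-0.2, 0.4], [0.2, -0.3], [-0.2, -0.0]]
D [ 4.93905e+02 -3.09143e+02 -6.00000e-02] [[0.7, -0.0], [-0.5, 0.1], [0.5, -0.4], [-0.7, 0.2]]
all [ 4.9955e+02 -3.0928e+02 -9.9000e-02] [[-1.3, -0.3], [-1.7, 0.4], [0.1, -0.3], [-0.1, -0.6], [-1.5, 0.6], [-1.4, 0.8], [-0.2, -1.1], [-2.7, -0.7], [-0.9, 0.9]]
[ 420.17993613 -181.91373818   75.37696355] 61.59479856491089 42.58595455309716
```

View pics/v9.png

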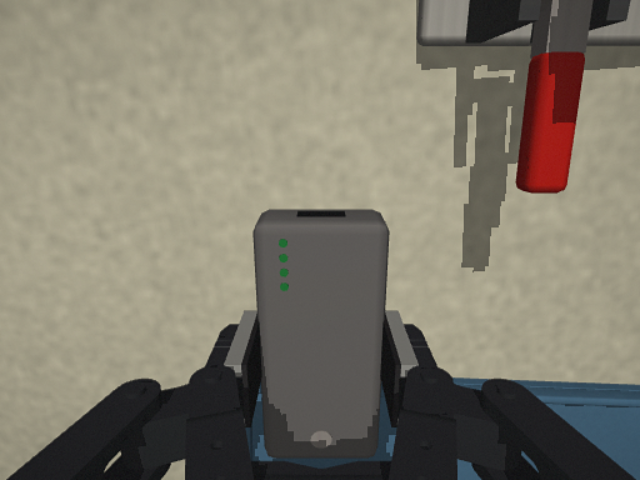

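```bash
python3 - <<'E'
from fit import *
W=load("w9")
for u,v in ((455,379),(640,386)):
    p=px2w(W,u/1.25,v/1.25,14);print(p.round(1))
for q in((500,-308,-.1),(500.8,-306.7,-.117)):print([P(q,(x,60,14)).round(1).tolist() for x in(-30,40)])
E
```

```text
[ 487.1 -239.4   14. ]
[ 583.1 -250.2   14. ]
[[476.1, -245.3, 14.0], [545.8, -252.3, 14.0]]
[[478.0, -243.6, 14.0], [547.5, -251.8, 14.0]]
```

servo_tool(
  travel=[
    [0.3,-3,0],
    [0.3,-3,0],
    [0.3,-3,0],
    [0.1,-2.6,0],
    [0,0,-1.5],
    [0,0,-1.5],
    [0,0,-1.1],
    [0,0,-0.4],
    [0,0,0],
    [0,0,0],
  ],
  delta_rot=[
    [0,0,-1],
    [0,0,-1.4],
    [0,0,0],
    [0,0,0],
    [0,0,0],
    [0,0,0],
    [0,0,0],
    [0,0,0],
    [0,0,0],
    [0,0,0],
  ],
)

```text
time: 34.4
position: [431.0, -298.6, 30.7]
ee_rot: [[0.11, 0.994, 0.0], [0.994, -0.11, -0.003], [-0.003, 0.001, -1.0]]
ft_force: [0.9, 0.6, -1.0]
gripper_width: 42.7
grip_force: 61.6
```

servo_tool(
  travel=[
    [0,0,0],
    [0,0,0],
    [0,0,0],
    [0,0,4],
    [0,0,5],
    [0,0,5],
    [0,0,5],
    [0,0,4],
    [0,0,0],
    [0,0,0],
  ],
  delta_rot=[
    [0,0,0],
    [0,0,0],
    [0,0,0],
    [0,0,0],
    [0,0,0],
    [0,0,0],
    [0,0,0],
    [0,0,0],
    [0,0,0],
    [0,0,0],
  ],
  jaw=1,
)

```text
time: 35.65
position: [430.6, -298.5, 259.9]
ee_rot: [[0.11, 0.994, -0.0], [0.994, -0.11, -0.003], [-0.003, -0.0, -1.0]]
ft_force: [-0.2, -0.2, -0.6]
gripper_width: 85.9
grip_force: 0.0
```

```bash
python3 - <<'E'
from bank import *
W=cap("wrist","w10");S=cap("scene","s10");W7=load("w7")
print(find(W,"grey",(430,-297),5))
k=lambda u,v:(u/.78125,v/.78125)
a=np.array([px2w(W7,*k(*p),22)[:2] for p in((187,74),(218,74),(217,137),(186,137))]);print(a.round(1).tolist(),a.mean(0))
cv2.imwrite("pics/v10.png",np.hstack([cv2.resize(W[0],(400,300)),cv2.resize(S[0][120:270,80:380],(400,200))[:,:,:] if 0 else cv2.copyMakeBorder(cv2.resize(S[0][150:260,80:380],(400,147)),0,153,0,0,cv2.BORDER_CONSTANT)])[:,:,::-1])
E
```

```text
(array([ 432.031, -299.646,    1.441]), np.float64(0.925), 3363)
[[501.6, 443.3], [542.4, 440.5], [537.0, 354.8], [493.0, 357.9]] [518.4896214  399.12584043]
```

View pics/v10.png

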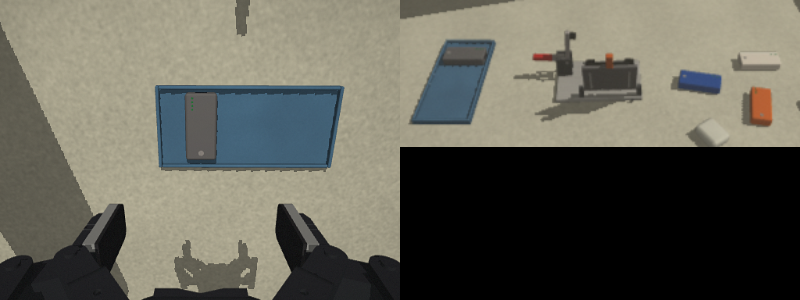

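The grey bank lies inside the tray at (200,127) in the left view. The blue and white banks are unmoved in the right view. On to white.

servo_tool(
  travel=[
    [0.5,3,0],
    [0.5,4,0],
    [0.5,4,0],
    [0.5,4,0],
    [0.5,4,0],
    [0.5,4.5,0],
    [0.5,4.5,0],
    [0.5,4.5,0],
    [0.5,4.5,0],
    [0.5,4.5,0],
    [0.5,4.5,0],
    [0.5,4.5,0],
    [0.5,4.5,-1],
    [0.5,4,-1],
    [0.5,4,-1],
    [0.5,4,-1.5],
    [0.5,2.5,-1.5],
    [0.1,0,0],
    [0,0,0],
  ],
  delta_rot=[
    [0,0,1.4],
    [0,0,0],
    [0,0,0],
    [0,0,0],
    [0,0,0],
    [0,0,0],
    [0,0,0],
    [0,0,0],
    [0,0,0],
    [0,0,0],
    [0,0,0],
    [0,0,0],
    [0,0,0],
    [0,0,0],
    [0,0,0],
    [0,0,0],
    [0,0,0],
    [0,0,0],
    [0,0,0],
  ],
)

```text
time: 38.12
position: [516.4, 395.7, 199.8]
ee_rot: [[0.086, 0.996, -0.001], [0.996, -0.086, -0.004], [-0.004, -0.001, -1.0]]
ft_force: [-0.4, -0.2, -0.2]
gripper_width: 85.6
grip_force: 0.0
```

```bash
python3 - <<'E'
from bank import *
W10=load("w10");k=lambda u,v:(u/.78125,v/.78125)
o=[(W10,l,k(*p)) for l,p in zip([(-130,60,14),(130,60,14),(130,-60,14),(-130,-60,14)],[(156,86),(343,87),(330,167),(161,168)])]
print("tray",fit(o,[500,-305,-.1]))
W=cap("wrist","w11");print(robot.state()["position"])
u,v=w2px(W,(517,398,22)).astype(int)
print("white",W[0][v,u],"shelf",W[0][v,u-110],W[0][v-100,u])
hsv=cv2.cvtColor(W[0],cv2.COLOR_RGB2HSV);print(hsv[v,u-60:u+60:6].tolist())
print(find(W,"white",(517,398)))
E
```

```text
tray (array([ 4.98184609e+02, -3.10823608e+02, -1.12887205e-01]), [[-1.7, 0.1], [3.0, -0.5], [1.6, 1.9], [-2.8, 0.1]])
[516.68062804 395.53890628 200.38128002]
white [171 163 145] shelf [153 148 128] [146 142 122]
[[25, 42, 157], [23, 43, 155], [25, 40, 153], [25, 42, 146], [25, 41, 151], [26, 41, 157], [24, 44, 158], [20, 40, 173], [21, 39, 172], [20, 39, 171], [21, 39, 171], [21, 39, 171], [20, 37, 171], [20, 37, 171], [18, 37, 137], [26, 40, 148], [25, 43, 148], [23, 42, 152], [25, 42, 156], [24, 41, 154]]
(array([517.848, 392.382,   1.463]), np.float64(0.774), 3700)
```

```bash
cat >> bank.py <<'E'
def topfind(C,q0,z0=0,Vmin=163):
    b=cv2.medianBlur(C[0],5);hsv=cv2.cvtColor(b,cv2.COLOR_RGB2HSV).astype(int)
    m=((hsv[...,0]<23)&(hsv[...,2]>Vmin)).astype(np.uint8)
    w=np.zeros(m.shape,np.uint8);u=w2px(C,[q0[0],q0[1],22]);cv2.circle(w,tuple(u.astype(int)),75,1,-1)
    m=cv2.morphologyEx(m&w,cv2.MORPH_OPEN,np.ones((5,5)));n,l,st,c=cv2.connectedComponentsWithStats(m);i=1+np.argmax(st[1:,4])
    p=np.argwhere(l==i)[:,::-1]; w=np.array([px2w(C,x,y,z0+21)[:2] for x,y in p]).astype(np.float32)
    return cv2.minAreaRect(w),st[i].tolist()
E
python3 - <<'E'
from bank import *
W=load("w11")
for vm in (155,160,165): print(topfind(W,(517,398),0,vm))
E
```

```text
(((517.308837890625, 396.78887939453125), (91.0059814453125, 39.134620666503906), 84.15557861328125), [235, 126, 45, 96, 3825])
(((517.5066528320312, 396.80218505859375), (91.057861328125, 37.90900421142578), 83.96890258789062), [236, 126, 43, 96, 3785])
(((517.7430419921875, 396.8147888183594), (90.916259765625, 36.5250358581543), 84.02307891845703), [237, 126, 42, 96, 3635])
```

servo_tool(
  travel=[
    [0.05,0,-3],
    [0,0,-4],
    [0,0,-4],
    [0,0,-3],
    [0,0,-2],
    [0,0,-1.8],
    [0,0,0],
  ],
  delta_rot=[
    [0,0,-1],
    [0,0,0],
    [0,0,0],
    [0,0,0],
    [0,0,0],
    [0,0,0],
    [0,0,0],
  ],
)

```text
time: 39.05
position: [516.8, 395.0, 22.0]
ee_rot: [[0.104, 0.995, -0.002], [0.995, -0.104, -0.004], [-0.004, -0.001, -1.0]]
ft_force: [-0.2, -0.2, 0.8]
gripper_width: 85.4
grip_force: 0.0
```

servo_tool(
  travel=[
    [0,0,0],
    [0,0,0],
    [0,0,0],
    [0,0,0],
    [0,0,0],
    [0,0,0],
  ],
  delta_rot=[
    [0,0,0],
    [0,0,0],
    [0,0,0],
    [0,0,0],
    [0,0,0],
    [0,0,0],
  ],
  jaw=-1,
)

```text
time: 39.8
position: [517.7, 396.7, 23.9]
ee_rot: [[0.103, 0.995, 0.001], [0.995, -0.103, -0.002], [-0.002, 0.002, -1.0]]
ft_force: [-1.0, -1.5, 6.1]
gripper_width: 42.3
grip_force: 62.5
```

servo_tool(
  travel=[
    [0,0,2.5],
    [0,0,2.5],
    [-0.1,-2,0],
    [-0.1,-4,0],
    [-0.1,-4,0],
    [-0.1,-4,0],
    [-0.1,-4,0],
    [-0.1,-4,0],
    [-0.1,-4,0],
    [0,-4,0],
    [0,-3,0],
    [0,-2,0],
    [-0.07,-0.85,0],
    [0,0,0],
    [0,0,0],
  ],
  delta_rot=[
    [0,0,1],
    [0,0,1],
    [0,0,0],
    [0,0,0],
    [0,0,0],
    [0,0,0],
    [0,0,0],
    [0,0,0],
    [0,0,0],
    [0,0,0],
    [0,0,0],
    [0,0,0],
    [0,0,0],
    [0,0,0],
    [0,0,0],
  ],
)

```text
time: 41.68
position: [509.4, 38.3, 72.3]
ee_rot: [[0.068, 0.998, -0.0], [0.998, -0.068, -0.003], [-0.003, 0.0, -1.0]]
ft_force: [-0.2, -0.7, -2.9]
gripper_width: 42.8
grip_force: 61.6
```

```bash
python3 - <<'E'
from bank import *
W=cap("wrist","w12");s=robot.state();print(s["position"],s["grip_force"],s["gripper_width"])
W5=load("w5")
for C,n in((W5,"g"),(W,"w")):
    h=cv2.cvtColor(C[0],cv2.COLOR_RGB2HSV)
    print(n,"green dots px",np.argwhere((h[...,0]>50)&(h[...,0]<80)&(h[...,1]>130)).min(0),np.argwhere((h[...,0]>50)&(h[...,0]<80)&(h[...,1]>130)).max(0))
    print(C[0][125:180:2,256].max(1).tolist())
E
```

```text
[509.47027286  38.46816726  72.37215324] 61.617597341537476 42.55909203049122
g green dots px [189 223] [230 230]
[169, 171, 169, 172, 107, 31, 33, 32, 29, 32, 24, 28, 31, 40, 41, 39, 41, 36, 35, 37, 73, 30, 24, 75, 91, 103, 112, 117]
w green dots px [195 223] [235 230]
[148, 149, 150, 149, 156, 31, 26, 29, 26, 31, 27, 20, 25, 37, 35, 33, 30, 35, 35, 35, 34, 33, 31, 163, 17, 22, 167, 171]
```

servo_tool(
  travel=[
    [0.15,0.1,-1],
    [0,0,-1],
    [0,0,-1],
    [0,0,-0.55],
    [0,0,0],
    [0,0,0],
  ],
  delta_rot=[
    [0,0,0],
    [0,0,0],
    [0,0,0],
    [0,0,0],
    [0,0,0],
    [0,0,0],
  ],
)

```text
time: 42.48
position: [511.1, 38.8, 36.9]
ee_rot: [[0.069, 0.998, 0.0], [0.998, -0.069, -0.003], [-0.003, 0.0, -1.0]]
ft_force: [-0.1, -0.6, -1.7]
gripper_width: 42.7
grip_force: 61.6
```

servo_tool(
  travel=[
    [0,0,0],
    [0,0,0],
    [0,0,0],
    [0,0,4],
    [0,0,4],
    [0,0,4],
    [-0.1,-2.3,4.5],
    [-0.3,-4,0],
    [-0.3,-4,0],
    [-0.3,-4,0],
    [-0.1,-1.3,0],
    [0,0,-4],
    [0,0,-4],
    [0,0,-4],
    [0,0,-2.9],
    [0,0,0],
    [0,0,0],
  ],
  delta_rot=[
    [0,0,0],
    [0,0,0],
    [0,0,0],
    [0,0,0],
    [0,0,0],
    [0,0,0],
    [0,0,0],
    [0,0,0],
    [0,0,0],
    [0,0,0],
    [0,0,0],
    [0,0,0],
    [0,0,0],
    [0,0,0],
    [0,0,0],
    [0,0,0],
    [0,0,0],
  ],
  jaw=1,
)

```text
time: 44.6
position: [500.8, -116.9, 54.0]
ee_rot: [[0.068, 0.998, 0.001], [0.998, -0.068, -0.003], [-0.003, 0.001, -1.0]]
ft_force: [-0.5, 1.0, -0.1]
gripper_width: 85.6
grip_force: 0.0
```

```bash
python3 - <<'E'
from bank import *
D=cap("side","d13");S=cap("scene","s13");D8=load("d8")
# bank in cradle via side cam
print("grey side",find(D8,"grey",(511,38),12))
for vm in(120,140):print(topfind(D,(511,38),12,vm))
W=load("w11")
E
```

```text
grey side None
(((512.5721435546875, 7.30938720703125), (656.9900512695312, 462.92926025390625), 86.05870056152344), [206, 125, 149, 141, 13671])
(((512.5721435546875, 7.30938720703125), (656.9900512695312, 462.92926025390625), 86.05870056152344), [206, 125, 149, 141, 12390])
```

servo_tool(
  travel=[
    [0,0,0],
    [0,0,0],
    [0,0,0],
    [0,0,0],
    [0,0,0],
    [0,0,0],
    [0,0,0],
  ],
  delta_rot=[
    [0,0,0],
    [0,0,0],
    [0,0,0],
    [0,0,0],
    [0,0,0],
    [0,0,0],
    [0,0,0],
  ],
  jaw=-1,
)

```text
time: 45.58
position: [499.2, -117.1, 53.1]
ee_rot: [[0.069, 0.998, -0.001], [0.998, -0.069, -0.003], [-0.003, -0.001, -1.0]]
ft_force: [-4.0, -0.3, 6.2]
gripper_width: 13.1
grip_force: 58.4
```

servo_tool(
  travel=[
    [0,0.03,0.6],
    [0.01,0.09,0.59],
    [0.01,0.15,0.58],
    [0.01,0.2,0.56],
    [0.02,0.26,0.54],
    [0.02,0.31,0.51],
    [0.03,0.36,0.48],
    [0.03,0.41,0.44],
    [0.03,0.45,0.4],
    [0.03,0.49,0.35],
    [0.04,0.52,0.3],
    [0.04,0.55,0.25],
    [0.04,0.57,0.19],
    [0.03,0.4,0.09],
    [0,0,0],
    [0,0,0],
  ],
  delta_rot=[
    [0,0,0],
    [0,0,0],
    [0,0,0],
    [0,0,0],
    [0,0,0],
    [0,0,0],
    [0,0,0],
    [0,0,0],
    [0,0,0],
    [0,0,0],
    [0,0,0],
    [0,0,0],
    [0,0,0],
    [0,0,0],
    [0,0,0],
    [0,0,0],
  ],
)

```text
time: 47.58
position: [502.5, -69.7, 112.4]
ee_rot: [[0.069, 0.998, -0.001], [0.998, -0.069, -0.005], [-0.005, -0.001, -1.0]]
ft_force: [-9.0, -2.4, -6.6]
gripper_width: 12.6
grip_force: 58.7
```

servo_tool(
  travel=[
    [0,0,0],
    [0,0,0],
    [0,0,0],
    [0,0,4],
    [0,0,4],
    [0,0,4],
    [0,0,3],
    [0,0,0],
    [0,3,0],
    [0,4,0],
    [0,4,0],
    [0,0,0],
    [0,0,0],
    [0,0,0],
    [0,0,0],
    [0,0,0],
    [0,0,0],
    [0,0,0],
    [0,0,0],
    [0,0,0],
  ],
  delta_rot=[
    [0,0,0],
    [0,0,0],
    [0,0,0],
    [0,0,0],
    [0,0,0],
    [0,0,0],
    [0,0,0],
    [0,0,0],
    [0,0,0],
    [0,0,0],
    [0,0,0],
    [0,0,0],
    [0,0,0],
    [0,0,0],
    [0,0,0],
    [0,0,0],
    [0,0,0],
    [0,0,0],
    [0,0,0],
    [0,0,0],
  ],
  jaw=1,
)

```text
time: 50.08
position: [503.5, 40.8, 261.8]
ee_rot: [[0.068, 0.998, 0.0], [0.998, -0.068, -0.003], [-0.003, 0.0, -1.0]]
ft_force: [-0.2, 0.3, 0.4]
gripper_width: 85.8
grip_force: 0.0
```

```bash
python3 - <<'E'
from bank import *
W=cap("wrist","w14");S=cap("scene","s14");D=cap("side","d14")
print(robot.state()["time"],robot.state()["position"])
print(find(W,"blue",(572,240)),w2px(W,(511,38,34)))
h=cv2.cvtColor(W[0],cv2.COLOR_RGB2HSV).astype(int)
m=((h[...,0]<24)&(h[...,2]>155)&(h[...,1]<45)).astype(np.uint8)
u=w2px(W,(511,38,34)).astype(int);w=np.zeros_like(m);cv2.circle(w,tuple(u),90,1,-1)
g=np.argwhere((h[...,0]>50)&(h[...,0]<80)&(h[...,1]>130)&(w>0));print("green",px2w(W,*g.mean(0)[::-1],34) if len(g) else None,len(g))
S7=load("s7");d=cv2.absdiff(S7[0],S[0])[150:240,180:275];print("diff",d.mean(), (d.max(2)>40).sum())
h=cv2.cvtColor(S[0],cv2.COLOR_RGB2HSV).astype(int)
for n,C in(("s7",S7),("s14",S)):
    h=cv2.cvtColor(C[0],cv2.COLOR_RGB2HSV).astype(int);r=np.argwhere(((h[...,0]<5)|(h[...,0]>174))&(h[...,1]>130)&(np.arange(512)>150)&(np.arange(512)<240)&(np.arange(384)[:,None]>150)&(np.arange(384)[:,None]<230));print(n,"red",len(r),r.min(0),r.max(0))
E
```

```text
50.225 [503.44932715  40.76975766 261.74833575]
(array([570.436, 240.451,   1.264]), np.float64(0.967), 300) [262.55903327 167.03167089]
green [502.66239509  72.15282853  34.        ] 15
diff 11.97504873294347 1047
s7 red 34 [173 202] [185 205]
s14 red 37 [173 202] [185 205]
```

servo_tool(
  travel=[
    [0,0,0],
    [0,0,0],
    [0,0,0],
    [0,0,0],
    [-0.1,-3,0],
    [-0.1,-4,0],
    [0,-4,0],
    [0,0,-3],
    [0,0,-4],
    [0,0,-4],
    [0,0,-3.9],
    [0,0,0],
    [0,0,0],
  ],
  delta_rot=[
    [0,0,0],
    [0,0,0],
    [0,0,0],
    [0,0,0],
    [0,0,0],
    [0,0,0],
    [0,0,0],
    [0,0,0],
    [0,0,0],
    [0,0,0],
    [0,0,0],
    [0,0,0],
    [0,0,0],
  ],
)

```text
time: 51.85
position: [502.2, -69.3, 114.0]
ee_rot: [[0.068, 0.998, 0.001], [0.998, -0.068, -0.003], [-0.003, 0.001, -1.0]]
ft_force: [0.3, 0.6, 0.2]
gripper_width: 85.5
grip_force: 0.0
```

servo_tool(
  travel=[
    [0,0,0],
    [0,0,0],
    [0,0,0],
    [0,0,0],
    [0,0,0],
    [0,0,0],
    [0,0,0],
  ],
  delta_rot=[
    [0,0,0],
    [0,0,0],
    [0,0,0],
    [0,0,0],
    [0,0,0],
    [0,0,0],
    [0,0,0],
  ],
  jaw=-1,
)

```text
time: 52.72
position: [502.2, -69.3, 113.2]
ee_rot: [[0.068, 0.998, 0.002], [0.998, -0.068, -0.003], [-0.003, 0.002, -1.0]]
ft_force: [3.3, -1.2, 5.5]
gripper_width: 12.7
grip_force: 58.9
```

servo_tool(
  travel=[
    [-0.03,-0.4,-0.09],
    [-0.04,-0.57,-0.19],
    [-0.04,-0.55,-0.25],
    [-0.04,-0.52,-0.3],
    [-0.03,-0.49,-0.35],
    [-0.03,-0.45,-0.4],
    [-0.03,-0.41,-0.44],
    [-0.03,-0.36,-0.48],
    [-0.02,-0.31,-0.51],
    [-0.02,-0.26,-0.54],
    [-0.01,-0.2,-0.56],
    [-0.01,-0.15,-0.58],
    [-0.01,-0.09,-0.59],
    [0,0,0],
    [0,0,0],
  ],
  delta_rot=[
    [0,0,0],
    [0,0,0],
    [0,0,0],
    [0,0,0],
    [0,0,0],
    [0,0,0],
    [0,0,0],
    [0,0,0],
    [0,0,0],
    [0,0,0],
    [0,0,0],
    [0,0,0],
    [0,0,0],
    [0,0,0],
    [0,0,0],
  ],
)

```text
time: 54.6
position: [499.3, -114.1, 60.1]
ee_rot: [[0.067, 0.998, 0.002], [0.998, -0.067, 0.003], [0.003, 0.002, -1.0]]
ft_force: [7.4, 14.7, 2.0]
gripper_width: 12.2
grip_force: 101.9
```

servo_tool(
  travel=[
    [0,0,0],
    [0,0,0],
    [0,0,0],
    [0,0,4],
    [0,0,4],
    [0,0,4],
    [0,0,3],
    [0.1,2,0],
    [0.3,4,0],
    [0.3,4,0],
    [0.3,4,0],
    [0.2,1.4,-2],
    [0,0,0],
    [0,0,0],
  ],
  delta_rot=[
    [0,0,0],
    [0,0,0],
    [0,0,0],
    [0,0,0],
    [0,0,0],
    [0,0,0],
    [0,0,0],
    [0,0,0],
    [0,0,0],
    [0,0,0],
    [0,0,0],
    [0,0,0],
    [0,0,0],
    [0,0,0],
  ],
  jaw=1,
)

```text
time: 56.35
position: [510.0, 36.5, 190.3]
ee_rot: [[0.069, 0.998, -0.0], [0.998, -0.069, -0.003], [-0.003, 0.0, -1.0]]
ft_force: [0.4, -0.6, 0.4]
gripper_width: 85.5
grip_force: 0.0
```

```bash
python3 - <<'E'
from bank import *
W=cap("wrist","w15");S=cap("scene","s15");W8=load("w8")
for vm in(155,163):print(topfind(W,(511,38),12,vm))
print("grey w8",find(W8,"grey",(511,38),12,60))
for C in(load("s8"),S):
    h=cv2.cvtColor(C[0],cv2.COLOR_RGB2HSV).astype(int);r=np.argwhere(((h[...,0]<5)|(h[...,0]>174))&(h[...,1]>130)&(np.arange(512)>150)&(np.arange(512)<240)&(np.arange(384)[:,None]>150)&(np.arange(384)[:,None]<230));print("red",len(r),r.min(0),r.max(0))
E
```

```text
(((512.1775512695312, 37.358245849609375), (88.07273864746094, 41.988338470458984), 86.03822326660156), [233, 131, 50, 99, 4706])
(((512.18701171875, 37.358253479003906), (88.05462646484375, 41.722930908203125), 86.06810760498047), [233, 131, 50, 99, 4668])
grey w8 (array([511.863,  37.146,   1.505]), np.float64(0.944), 5415)
red 51 [191 181] [194 193]
red 53 [191 180] [194 193]
```

servo_tool(
  travel=[
    [0.15,0.1,-2],
    [0,0,-4],
    [0,0,-4],
    [0,0,-3],
    [0,0,-2.5],
    [0,0,0],
    [0,0,0],
  ],
  delta_rot=[
    [0,0,0],
    [0,0,0],
    [0,0,0],
    [0,0,0],
    [0,0,0],
    [0,0,0],
    [0,0,0],
  ],
)

```text
time: 57.32
position: [512.3, 37.8, 36.1]
ee_rot: [[0.069, 0.998, 0.001], [0.998, -0.069, -0.003], [-0.003, 0.002, -1.0]]
ft_force: [0.1, -0.3, 1.5]
gripper_width: 85.4
grip_force: 0.0
```

servo_tool(
  travel=[
    [0,0,0],
    [0,0,0],
    [0,0,0],
    [0,0,0],
    [0,0,0],
    [0,0,0],
  ],
  delta_rot=[
    [0,0,0],
    [0,0,0],
    [0,0,0],
    [0,0,0],
    [0,0,0],
    [0,0,0],
  ],
  jaw=-1,
)

```text
time: 58.08
position: [512.0, 38.2, 36.0]
ee_rot: [[0.068, 0.998, 0.001], [0.998, -0.068, -0.003], [-0.003, 0.002, -1.0]]
ft_force: [-0.9, -0.5, 8.4]
gripper_width: 42.5
grip_force: 60.9
```

servo_tool(
  travel=[
    [0,0,2],
    [0,0,2],
    [-2,0,0],
    [-3,0,0],
    [-3,-1,0],
    [-2.5,-3,0],
    [0,-4,0],
    [0,-4,0],
    [0,-4,0],
    [0.5,-3,0],
    [1,-3,0],
    [0,0,0],
    [0,0,0],
  ],
  delta_rot=[
    [0,0,0],
    [0,0,0],
    [0,0,0],
    [0,0,0],
    [0,0,0],
    [0,0,0],
    [0,0,0],
    [0,0,0],
    [0,0,0],
    [0,0,0],
    [0,0,0],
    [0,0,0],
    [0,0,0],
  ],
)

```text
time: 59.7
position: [421.0, -181.4, 74.8]
ee_rot: [[0.069, 0.998, -0.001], [0.998, -0.069, -0.002], [-0.002, -0.001, -1.0]]
ft_force: [-0.0, 0.7, -1.9]
gripper_width: 42.6
grip_force: 62.0
```

servo_tool(
  travel=[
    [2,-3,0],
    [2,-3,0],
    [2,-3,0],
    [2,-3.4,0],
    [0,0,-1.5],
    [0,0,-1.5],
    [0,0,-1.1],
    [0,0,-0.4],
    [0,0,0],
    [0,0,0],
  ],
  delta_rot=[
    [0,0,-1],
    [0,0,-1.4],
    [0,0,0],
    [0,0,0],
    [0,0,0],
    [0,0,0],
    [0,0,0],
    [0,0,0],
    [0,0,0],
    [0,0,0],
  ],
)

```text
time: 60.95
position: [501.8, -305.9, 30.4]
ee_rot: [[0.11, 0.994, 0.001], [0.994, -0.11, -0.003], [-0.003, 0.001, -1.0]]
ft_force: [-0.0, 1.0, -1.6]
gripper_width: 42.5
grip_force: 62.1
```

servo_tool(
  travel=[
    [0,0,0],
    [0,0,0],
    [0,0,0],
    [0,0,4],
    [0,0,5],
    [0,0,5],
    [0,0,5],
    [0,0,4],
    [0,0,0],
    [0,0,0],
  ],
  delta_rot=[
    [0,0,0],
    [0,0,0],
    [0,0,0],
    [0,0,0],
    [0,0,0],
    [0,0,0],
    [0,0,0],
    [0,0,0],
    [0,0,0],
    [0,0,0],
  ],
  jaw=0.3,
)

```text
time: 62.2
position: [501.4, -305.8, 259.4]
ee_rot: [[0.11, 0.994, -0.001], [0.994, -0.11, -0.003], [-0.003, -0.0, -1.0]]
ft_force: [-0.3, 0.1, -0.6]
gripper_width: 55.1
grip_force: 0.0
```

```bash
python3 - <<'E'
from bank import *
W=cap("wrist","w16");print(robot.state()["position"],robot.state()["gripper_width"])
print(find(W,"grey",(430,-297),5,60))
for vm in(140,150,160):print(topfind(W,(501,-306),5,vm))
W4=load("w4");D=load("d14");S=load("s15")
print("blue",find(W4,"blue",(570,240)),find(S,"blue",(570,240)),find(load("scene0"),"blue",(570,240)))
E
```

```text
[ 501.11625087 -305.60311701  258.826125  ] 55.30055483497535
(array([ 432.727, -299.186,    1.423]), np.float64(0.909), 3515)
(((503.01483154296875, -304.61395263671875), (92.41444396972656, 42.29318618774414), 83.68577575683594), [237, 119, 41, 85, 3273])
(((502.9786376953125, -304.61004638671875), (92.42017364501953, 42.03404998779297), 83.67623901367188), [237, 119, 41, 85, 3241])
(((502.9660949707031, -304.6132507324219), (92.4178695678711, 41.71764373779297), 83.6652603149414), [237, 119, 40, 85, 3195])
blue (array([570.861, 237.596,   1.261]), np.float64(0.887), 4800) (array([550.511, 242.891,   1.147]), np.float64(0.476), 241) (array([546.174, 242.832,   1.256]), np.float64(0.484), 246)
```

servo_tool(
  travel=[
    [0.5,3,0],
    [0.5,4,0],
    [0.5,4,0],
    [0.5,4.5,0],
    [0.5,4.5,0],
    [0.5,4.5,0],
    [0.5,4.5,0],
    [0.5,4.5,0],
    [0.5,4.5,0],
    [0.5,4.5,0],
    [0.5,4,-1],
    [0.5,4,-1.5],
    [0.5,3,-1.5],
    [0.5,1,-1.9],
    [0,0,0],
    [0,0,0],
  ],
  delta_rot=[
    [0,0,-3],
    [0,0,-3],
    [0,0,-3],
    [0,0,-2.3],
    [0,0,0],
    [0,0,0],
    [0,0,0],
    [0,0,0],
    [0,0,0],
    [0,0,0],
    [0,0,0],
    [0,0,0],
    [0,0,0],
    [0,0,0],
    [0,0,0],
    [0,0,0],
  ],
  jaw=1,
)

```text
time: 64.25
position: [571.5, 238.1, 201.0]
ee_rot: [[0.304, 0.953, -0.001], [0.953, -0.304, -0.003], [-0.004, -0.0, -1.0]]
ft_force: [-0.5, 0.1, -0.1]
gripper_width: 85.1
grip_force: 0.0
```

```bash
python3 - <<'E'
from bank import *
W=cap("wrist","w17");s=robot.state();print(s["position"],np.degrees(np.arctan2(s["ee_rot"][1][0],s["ee_rot"][0][0])))
r=find(W,"blue",(571,239));print(r,np.degrees(r[0][2]))
E
```

```text
[571.73244083 238.13261213 201.54532011] 72.31223172632019
(array([571.054, 237.603,   1.239]), np.float64(0.922), 4439) 70.989470816709
```

servo_tool(
  travel=[
    [-0.05,0,-3],
    [0,0,-4],
    [0,0,-4],
    [0,0,-3],
    [0,0,-2],
    [0,0,-1.9],
    [0,0,0],
  ],
  delta_rot=[
    [0,0,-0.6],
    [0,0,0],
    [0,0,0],
    [0,0,0],
    [0,0,0],
    [0,0,0],
    [0,0,0],
  ],
)

```text
time: 65.18
position: [570.7, 238.1, 21.6]
ee_rot: [[0.314, 0.95, -0.002], [0.95, -0.314, -0.004], [-0.004, -0.001, -1.0]]
ft_force: [0.1, -0.4, 0.2]
gripper_width: 85.3
grip_force: 0.0
```

servo_tool(
  travel=[
    [0,0,0],
    [0,0,0],
    [0,0,0],
    [0,0,0],
    [0,0,0],
    [0,0,0],
  ],
  delta_rot=[
    [0,0,0],
    [0,0,0],
    [0,0,0],
    [0,0,0],
    [0,0,0],
    [0,0,0],
  ],
  jaw=-1,
)

```text
time: 65.92
position: [571.8, 239.3, 23.4]
ee_rot: [[0.313, 0.95, 0.001], [0.95, -0.313, -0.002], [-0.002, 0.002, -1.0]]
ft_force: [-0.5, -1.3, 6.4]
gripper_width: 42.4
grip_force: 62.2
```

servo_tool(
  travel=[
    [0,0,2.5],
    [0,0,2.5],
    [-1.5,-1.5,0],
    [-1.6,-2.5,0],
    [-1.5,-3,0],
    [-1.5,-3,0],
    [0,-3,0],
    [0,-3,0],
    [0,-2.5,0],
    [0,-1.6,0],
    [0,0,0],
    [0,0,0],
  ],
  delta_rot=[
    [0,0,0],
    [0,0,0],
    [0,0,3],
    [0,0,4],
    [0,0,4],
    [0,0,3.3],
    [0,0,0],
    [0,0,0],
    [0,0,0],
    [0,0,0],
    [0,0,0],
    [0,0,0],
  ],
)

```text
time: 67.42
position: [510.2, 38.6, 72.1]
ee_rot: [[0.068, 0.998, 0.0], [0.998, -0.068, -0.003], [-0.003, 0.0, -1.0]]
ft_force: [0.1, 0.4, -1.1]
gripper_width: 42.7
grip_force: 61.5
```

```bash
python3 - <<'E'
from bank import *
W=cap("wrist","w18");s=robot.state();print(s["position"],s["grip_force"],s["gripper_width"])
for n in("w5","w12","w18"):
    C=load(n);h=cv2.cvtColor(C[0],cv2.COLOR_RGB2HSV).astype(int)
    g=np.argwhere((h[...,0]>50)&(h[...,0]<85)&(h[...,1]>110)&(np.arange(384)[:,None]<260)&(np.arange(512)>190)&(np.arange(512)<320));print(n,len(g),g.min(0),g.max(0))
h=cv2.cvtColor(W[0],cv2.COLOR_RGB2HSV).astype(int)
m=(h[...,0]>100)&(h[...,0]<130)&(h[...,1]>120);r=np.argwhere(m);print(r.min(0),r.max(0))
print([np.where(m[v])[0][[0,-1]].tolist() for v in (180,220)],W[0][125:200:3,256].tolist())
E
```

```text
[510.15908942  38.76236355  72.0219808 ] 61.45830273628235 42.32877664383847
w5 145 [189 223] [230 230]
w12 125 [195 223] [235 230]
w18 138 [195 223] [235 230]
[170  92] [369 310]
[[205, 307], [204, 309]] [[179, 175, 164], [178, 174, 164], [179, 175, 164], [189, 185, 174], [28, 29, 31], [31, 31, 32], [30, 29, 33], [29, 28, 30], [28, 27, 26], [41, 40, 39], [39, 40, 38], [42, 42, 39], [38, 38, 37], [38, 40, 38], [40, 39, 38], [37, 54, 82], [23, 20, 22], [29, 38, 50], [32, 74, 138], [35, 88, 163], [38, 92, 172], [37, 88, 164], [35, 84, 156], [33, 83, 157], [34, 85, 158]]
```

servo_tool(
  travel=[
    [0.1,0,-1],
    [0,0,-1],
    [0,0,-1],
    [0,0,-0.55],
    [0,0,0],
    [0,0,0],
  ],
  delta_rot=[
    [0,0,0],
    [0,0,0],
    [0,0,0],
    [0,0,0],
    [0,0,0],
    [0,0,0],
  ],
)

```text
time: 68.22
position: [511.2, 38.2, 36.4]
ee_rot: [[0.068, 0.998, 0.0], [0.998, -0.068, -0.003], [-0.003, 0.0, -1.0]]
ft_force: [0.6, -0.4, -1.6]
gripper_width: 42.4
grip_force: 61.5
```

servo_tool(
  travel=[
    [0,0,0],
    [0,0,0],
    [0,0,0],
    [0,0,4],
    [0,0,4],
    [0,0,4],
    [-0.1,-2.3,4.5],
    [-0.3,-4,0],
    [-0.3,-4,0],
    [-0.3,-4,0],
    [-0.1,-1.3,0],
    [0,0,-4],
    [0,0,-4],
    [0,0,-4],
    [0,0,-2.9],
    [0,0,0],
    [0,0,0],
  ],
  delta_rot=[
    [0,0,0],
    [0,0,0],
    [0,0,0],
    [0,0,0],
    [0,0,0],
    [0,0,0],
    [0,0,0],
    [0,0,0],
    [0,0,0],
    [0,0,0],
    [0,0,0],
    [0,0,0],
    [0,0,0],
    [0,0,0],
    [0,0,0],
    [0,0,0],
    [0,0,0],
  ],
  jaw=1,
)

```text
time: 70.35
position: [500.8, -117.7, 53.5]
ee_rot: [[0.068, 0.998, 0.001], [0.998, -0.068, -0.003], [-0.003, 0.001, -1.0]]
ft_force: [0.8, -0.8, 0.4]
gripper_width: 85.5
grip_force: 0.0
```

servo_tool(
  travel=[
    [0,0,0],
    [0,0,0],
    [0,0,0],
    [0,0,0],
    [0,0,0],
    [0,0,0],
    [0,0,0],
  ],
  delta_rot=[
    [0,0,0],
    [0,0,0],
    [0,0,0],
    [0,0,0],
    [0,0,0],
    [0,0,0],
    [0,0,0],
  ],
  jaw=-1,
)

```text
time: 71.22
position: [499.2, -117.9, 52.8]
ee_rot: [[0.069, 0.998, -0.001], [0.998, -0.069, -0.003], [-0.003, -0.001, -1.0]]
ft_force: [-5.2, 0.7, 7.9]
gripper_width: 13.0
grip_force: 58.4
```

servo_tool(
  travel=[
    [0,0.03,0.6],
    [0.01,0.09,0.59],
    [0.01,0.15,0.58],
    [0.01,0.2,0.56],
    [0.02,0.26,0.54],
    [0.02,0.31,0.51],
    [0.03,0.36,0.48],
    [0.03,0.41,0.44],
    [0.03,0.45,0.4],
    [0.03,0.49,0.35],
    [0.04,0.52,0.3],
    [0.04,0.55,0.25],
    [0.04,0.57,0.19],
    [0.03,0.4,0.09],
    [0,0,0],
    [0,0,0],
  ],
  delta_rot=[
    [0,0,0],
    [0,0,0],
    [0,0,0],
    [0,0,0],
    [0,0,0],
    [0,0,0],
    [0,0,0],
    [0,0,0],
    [0,0,0],
    [0,0,0],
    [0,0,0],
    [0,0,0],
    [0,0,0],
    [0,0,0],
    [0,0,0],
    [0,0,0],
  ],
)

```text
time: 73.22
position: [502.5, -70.5, 111.9]
ee_rot: [[0.069, 0.998, -0.001], [0.998, -0.069, -0.005], [-0.005, -0.001, -1.0]]
ft_force: [-8.3, -3.1, -5.6]
gripper_width: 13.0
grip_force: 58.8
```

servo_tool(
  travel=[
    [0,0,0],
    [0,0,0],
    [0,0,0],
    [0,0,4],
    [0,0,4],
    [0,0,4],
    [0,0,3],
    [0,0,0],
    [0,3,0],
    [0,4,0],
    [0,4,0],
    [0,0,0],
    [0,0,0],
    [0,0,0],
    [0,0,0],
    [0,0,0],
    [0,0,0],
    [0,0,0],
    [0,0,0],
    [0,0,0],
  ],
  delta_rot=[
    [0,0,0],
    [0,0,0],
    [0,0,0],
    [0,0,0],
    [0,0,0],
    [0,0,0],
    [0,0,0],
    [0,0,0],
    [0,0,0],
    [0,0,0],
    [0,0,0],
    [0,0,0],
    [0,0,0],
    [0,0,0],
    [0,0,0],
    [0,0,0],
    [0,0,0],
    [0,0,0],
    [0,0,0],
    [0,0,0],
  ],
  jaw=1,
)

```text
time: 75.72
position: [503.5, 40.1, 261.3]
ee_rot: [[0.068, 0.998, 0.0], [0.998, -0.068, -0.003], [-0.003, 0.0, -1.0]]
ft_force: [-0.3, 0.3, 0.2]
gripper_width: 85.6
grip_force: 0.0
```

```bash
cat > red.py <<'E'
from bank import *
def red(C):
    h=cv2.cvtColor(C[0],cv2.COLOR_RGB2HSV).astype(int);r=np.argwhere(((h[...,0]<5)|(h[...,0]>174))&(h[...,1]>130)&(np.arange(512)>150)&(np.arange(512)<240)&(np.arange(384)[:,None]>150)&(np.arange(384)[:,None]<230));print("red",len(r),r.min(0),r.max(0))
E
python3 - <<'E'
from red import *
W=cap("wrist","w19");S=cap("scene","s19");red(S)
print(robot.state()["time"],find(W,"blue",(511,38),12))
S10=load("s10");d=cv2.absdiff(load("s14")[0],S[0]).max(2)>35;print(d[:,90:165][150:250].sum())
E
```

```text
red 41 [173 202] [185 206]
75.825 (array([511.764,  37.009,   4.633]), np.float64(0.863), 3213)
420
```

servo_tool(
  travel=[
    [0,0,0],
    [0,0,0],
    [0,0,0],
    [0,0,0],
    [-0.1,-3,0],
    [-0.1,-4,0],
    [0,-4,0],
    [0,0,-3],
    [0,0,-4],
    [0,0,-4],
    [0,0,-3.9],
    [0,0,0],
    [0,0,0],
  ],
  delta_rot=[
    [0,0,0],
    [0,0,0],
    [0,0,0],
    [0,0,0],
    [0,0,0],
    [0,0,0],
    [0,0,0],
    [0,0,0],
    [0,0,0],
    [0,0,0],
    [0,0,0],
    [0,0,0],
    [0,0,0],
  ],
)

```text
time: 77.45
position: [502.2, -70.0, 113.6]
ee_rot: [[0.068, 0.998, 0.001], [0.998, -0.068, -0.003], [-0.003, 0.002, -1.0]]
ft_force: [-0.1, -0.1, 0.9]
gripper_width: 85.2
grip_force: 0.0
```

servo_tool(
  travel=[
    [0,0,0],
    [0,0,0],
    [0,0,0],
    [0,0,0],
    [0,0,0],
    [0,0,0],
    [0,0,0],
  ],
  delta_rot=[
    [0,0,0],
    [0,0,0],
    [0,0,0],
    [0,0,0],
    [0,0,0],
    [0,0,0],
    [0,0,0],
  ],
  jaw=-1,
)

```text
time: 78.32
position: [502.1, -70.0, 112.7]
ee_rot: [[0.068, 0.998, 0.001], [0.998, -0.068, -0.003], [-0.003, 0.002, -1.0]]
ft_force: [3.4, -0.3, 4.8]
gripper_width: 12.5
grip_force: 58.9
```

servo_tool(
  travel=[
    [-0.03,-0.4,-0.09],
    [-0.04,-0.57,-0.19],
    [-0.04,-0.55,-0.25],
    [-0.04,-0.52,-0.3],
    [-0.03,-0.49,-0.35],
    [-0.03,-0.45,-0.4],
    [-0.03,-0.41,-0.44],
    [-0.03,-0.36,-0.48],
    [-0.02,-0.31,-0.51],
    [-0.02,-0.26,-0.54],
    [-0.01,-0.2,-0.56],
    [-0.01,-0.15,-0.58],
    [-0.01,-0.09,-0.59],
    [0,0,0],
    [0,0,0],
  ],
  delta_rot=[
    [0,0,0],
    [0,0,0],
    [0,0,0],
    [0,0,0],
    [0,0,0],
    [0,0,0],
    [0,0,0],
    [0,0,0],
    [0,0,0],
    [0,0,0],
    [0,0,0],
    [0,0,0],
    [0,0,0],
    [0,0,0],
    [0,0,0],
  ],
)

```text
time: 80.2
position: [499.4, -111.5, 58.9]
ee_rot: [[0.064, 0.998, 0.002], [0.998, -0.064, 0.01], [0.01, 0.002, -1.0]]
ft_force: [12.1, 33.7, -3.3]
gripper_width: 11.9
grip_force: 127.1
```

servo_tool(
  travel=[
    [0,0,0],
    [0,0,0],
    [0,0,0],
    [0,0,4],
    [0,0,4],
    [0,0,4],
    [0,0,3],
    [0.1,2,0],
    [0.3,4,0],
    [0.3,4,0],
    [0.3,4,0],
    [0.2,1.4,-2],
    [0,0,0],
    [0,0,0],
  ],
  delta_rot=[
    [0,0,0],
    [0,0,0],
    [0,0,0],
    [0,0,0],
    [0,0,0],
    [0,0,0],
    [0,0,0],
    [0,0,0],
    [0,0,0],
    [0,0,0],
    [0,0,0],
    [0,0,0],
    [0,0,0],
    [0,0,0],
  ],
  jaw=1,
)

```text
time: 81.95
position: [510.0, 35.7, 189.8]
ee_rot: [[0.069, 0.998, -0.0], [0.998, -0.069, -0.003], [-0.003, 0.0, -1.0]]
ft_force: [-0.0, -0.3, 0.0]
gripper_width: 85.6
grip_force: 0.0
```

```bash
python3 - <<'E'
from red import *
W=cap("wrist","w20");S=cap("scene","s20");red(S);print(find(W,"blue",(511,38),12))
E
```

```text
red 54 [191 180] [194 193]
(array([512.406,  36.383,   1.526]), np.float64(0.938), 5233)
```

servo_tool(
  travel=[
    [0.15,0.2,-2],
    [0,0,-4],
    [0,0,-4],
    [0,0,-3],
    [0,0,-2.4],
    [0,0,0],
    [0,0,0],
  ],
  delta_rot=[
    [0,0,0],
    [0,0,0],
    [0,0,0],
    [0,0,0],
    [0,0,0],
    [0,0,0],
    [0,0,0],
  ],
)

```text
time: 82.92
position: [512.3, 38.1, 36.5]
ee_rot: [[0.069, 0.998, 0.001], [0.998, -0.069, -0.003], [-0.003, 0.002, -1.0]]
ft_force: [0.4, 0.3, 0.8]
gripper_width: 85.6
grip_force: 0.0
```

servo_tool(
  travel=[
    [0,0,0],
    [0,0,0],
    [0,0,0],
    [0,0,0],
    [0,0,0],
    [0,0,0],
  ],
  delta_rot=[
    [0,0,0],
    [0,0,0],
    [0,0,0],
    [0,0,0],
    [0,0,0],
    [0,0,0],
  ],
  jaw=-1,
)

```text
time: 83.68
position: [512.0, 38.5, 36.4]
ee_rot: [[0.068, 0.998, 0.001], [0.998, -0.068, -0.003], [-0.003, 0.002, -1.0]]
ft_force: [-2.4, 0.0, 8.9]
gripper_width: 42.3
grip_force: 61.0
```

servo_tool(
  travel=[
    [0,0,2],
    [0,0,2],
    [-2,0,0],
    [-3,0,0],
    [-3,-1,0],
    [-2.5,-3,0],
    [0,-4,0],
    [0,-4,0],
    [0,-4,0],
    [0.5,-3,0],
    [1,-3,0],
    [0,0,0],
    [0,0,0],
  ],
  delta_rot=[
    [0,0,0],
    [0,0,0],
    [0,0,0],
    [0,0,0],
    [0,0,0],
    [0,0,0],
    [0,0,0],
    [0,0,0],
    [0,0,0],
    [0,0,0],
    [0,0,0],
    [0,0,0],
    [0,0,0],
  ],
)

```text
time: 85.3
position: [421.0, -181.1, 75.3]
ee_rot: [[0.069, 0.998, -0.001], [0.998, -0.069, -0.002], [-0.002, -0.001, -1.0]]
ft_force: [0.3, -0.2, -1.8]
gripper_width: 42.7
grip_force: 62.0
```

```bash
python3 - <<'E'
from red import *
S=cap("scene","s21");h=cv2.cvtColor(S[0],cv2.COLOR_RGB2HSV).astype(int)
for C in (load("s19"),S):
    g=C[0].max(2)
    for p in((430,-297,27),(501,-305,27),(571,-313,5)):
        u,v=w2px(C,p).astype(int);print(p,u,v,C[0][v-1:v+2,u-1:u+2].mean((0,1)).round(),end=" ")
    print()
d=cv2.absdiff(load("s19")[0],S[0]).max(2)>35;print(d[175:250,85:150].sum())
E
```

```text
(430, -297, 27) 128 189 [90. 86. 82.] (501, -305, 27) 122 205 [104.  99.  88.] (571, -313, 5) 117 227 [ 67.  90. 106.] 
(430, -297, 27) 128 189 [59. 58. 53.] (501, -305, 27) 122 205 [191. 181. 161.] (571, -313, 5) 117 227 [ 71.  93. 110.] 
1509
```

servo_tool(
  travel=[
    [3,-2.6,0],
    [3,-2.6,0],
    [3,-2.6,0],
    [3,-2.7,0],
    [3,-2.75,0],
    [0,0,0],
    [0,0,0],
  ],
  delta_rot=[
    [0,0,-1],
    [0,0,-1.4],
    [0,0,0],
    [0,0,0],
    [0,0,0],
    [0,0,0],
    [0,0,0],
  ],
)

```text
time: 86.22
position: [570.8, -312.7, 75.0]
ee_rot: [[0.109, 0.994, -0.002], [0.994, -0.109, -0.002], [-0.002, -0.001, -1.0]]
ft_force: [-0.8, 0.5, -1.3]
gripper_width: 42.3
grip_force: 62.1
```

servo_tool(
  travel=[
    [0,-0.1,-1.5],
    [0,0,-1.5],
    [0,0,-1.1],
    [0,0,-0.4],
    [0,0,0],
    [0,0,0],
  ],
  delta_rot=[
    [0,0,0],
    [0,0,0],
    [0,0,0],
    [0,0,0],
    [0,0,0],
    [0,0,0],
  ],
)

```text
time: 86.98
position: [571.8, -315.2, 30.6]
ee_rot: [[0.11, 0.994, 0.0], [0.994, -0.11, -0.003], [-0.003, 0.001, -1.0]]
ft_force: [0.2, -0.2, -3.0]
gripper_width: 42.3
grip_force: 62.1
```

servo_tool(
  travel=[
    [0,0,0],
    [0,0,0],
    [0,0,0],
    [0,0,4],
    [0,0,5],
    [0,0,5],
    [-1,1,5],
    [-2,0,4],
    [-2,0,0],
    [-2,0,0],
    [0,0,0],
    [0,0,0],
  ],
  delta_rot=[
    [0,0,0],
    [0,0,0],
    [0,0,0],
    [0,0,0],
    [0,0,0],
    [0,0,0],
    [0,0,0],
    [0,0,0],
    [0,0,0],
    [0,0,0],
    [0,0,0],
    [0,0,0],
  ],
  jaw=0.3,
)

```text
time: 88.48
position: [502.0, -305.2, 260.6]
ee_rot: [[0.11, 0.994, 0.0], [0.994, -0.11, -0.003], [-0.003, 0.001, -1.0]]
ft_force: [0.1, -0.3, -0.6]
gripper_width: 55.5
grip_force: 0.0
```

```bash
python3 - <<'E'
from red import *
W=cap("wrist","w22");print(robot.state()["position"])
print("g",find(W,"grey",(430,-297),5,60));print("w",topfind(W,(501,-306),5,150));print("b",find(W,"blue",(571,-314),5,50))
S=cap("scene","s22");red(S)
E
```

```text
[ 502.17374117 -305.11074102  260.39748206]
g (array([ 433.221, -299.237,    1.459]), np.float64(0.906), 3474)
w (((502.98211669921875, -304.27044677734375), (92.76414489746094, 42.076805114746094), 83.60344696044922), [237, 119, 40, 85, 3138])
b (array([ 571.968, -316.914,    4.608]), np.float64(0.91), 3446)
red 55 [191 180] [194 193]
```

servo_tool(
  travel=[
    [1.3,3.4,0],
    [1.3,3.4,0],
    [1.3,3.4,0],
    [1.3,3.4,0],
    [1.3,3.4,0],
    [1.3,3.4,0],
    [1.3,3.3,0],
    [1.3,3.3,0],
    [1.3,3.2,0],
    [1.5,3.2,0],
    [0,0,0],
    [0,0,0],
  ],
  delta_rot=[
    [0,0,9.2],
    [0,0,9.2],
    [0,0,9.2],
    [0,0,9.2],
    [0,0,9.2],
    [0,0,9.2],
    [0,0,9.2],
    [0,0,9.2],
    [0,0,9.2],
    [0,0,9.2],
    [0,0,0],
    [0,0,0],
  ],
  jaw=1,
)

```text
time: 90.08
position: [633.6, 28.9, 260.0]
ee_rot: [[-0.997, 0.077, 0.002], [0.077, 0.997, -0.0], [-0.002, -0.0, -1.0]]
ft_force: [-0.4, -0.1, 1.0]
gripper_width: 85.2
grip_force: 0.0
```

```bash
python3 - <<'E'
from red import *
W=cap("wrist","w23");print(robot.state()["position"],robot.state()["ee_rot"].round(3).tolist())
h=cv2.cvtColor(W[0],cv2.COLOR_RGB2HSV).astype(int)
m=((h[...,0]>5)&(h[...,0]<18)&(h[...,1]>170)).astype(np.uint8);n,l,st,c=cv2.connectedComponentsWithStats(m)
for i in range(1,n):
    if st[i,4]>60: print(st[i],c[i],px2w(W,*c[i],158).round(1))
q=(511.2,37.7,-.069)
for p in ((128,0,171),(123.6,0,158),(113,0,127)): print(w2px(W,P(q,p)).round(),P(q,p).round(1))
E
```

```text
[633.4337402   28.47435942 260.20973582] [[-0.997, 0.077, 0.002], [0.077, 0.997, -0.0], [-0.002, -0.0, -1.0]]
[247 174  20  47 879] [256.50853242 197.65073948] [629.7  29.8 158. ]
[256. 217.] [638.9  28.9 171. ]
[256. 204.] [634.5  29.2 158. ]
[256. 178.] [623.9  29.9 127. ]
```

servo_tool(
  travel=[
    [0,0,-3],
    [0,0,-3],
    [0,0,-2.5],
    [0,0,-1.6],
    [0,0,0],
    [0,0,0],
  ],
  delta_rot=[
    [0,0,0],
    [0,0,0],
    [0,0,0],
    [0,0,0],
    [0,0,0],
    [0,0,0],
  ],
)

```text
time: 90.88
position: [634.1, 28.7, 160.5]
ee_rot: [[-0.997, 0.076, 0.004], [0.076, 0.997, 0.0], [-0.004, 0.0, -1.0]]
ft_force: [0.2, -0.7, -0.1]
gripper_width: 85.5
grip_force: 0.0
```

servo_tool(
  travel=[
    [0,0,0],
    [0,0,0],
    [0,0,0],
    [0,0,0],
    [0,0,0],
    [0,0,0],
    [0,0,0],
    [0,0,0],
  ],
  delta_rot=[
    [0,0,0],
    [0,0,0],
    [0,0,0],
    [0,0,0],
    [0,0,0],
    [0,0,0],
    [0,0,0],
    [0,0,0],
  ],
  jaw=-1,
)

```text
time: 91.88
position: [633.6, 29.0, 159.7]
ee_rot: [[-0.997, 0.075, 0.003], [0.075, 0.997, 0.0], [-0.003, 0.0, -1.0]]
ft_force: [-1.4, 1.2, 5.4]
gripper_width: 12.9
grip_force: 58.5
```

servo_tool(
  travel=[
    [-1.3,0.09,0.37],
    [-1.33,0.09,0.24],
    [-1.34,0.09,0.11],
    [-1.35,0.09,-0.03],
    [-1.34,0.09,-0.16],
    [-1.32,0.09,-0.29],
    [-1.28,0.09,-0.43],
    [-1.23,0.09,-0.55],
    [-1.17,0.08,-0.67],
    [-1.1,0.08,-0.79],
    [-1.01,0.07,-0.89],
    [-0.92,0.07,-0.99],
    [-0.82,0.06,-1.07],
    [-0.71,0.05,-1.15],
    [-0.59,0.04,-1.21],
    [-0.46,0.03,-1.27],
    [-0.33,0.02,-1.31],
    [-0.2,0.01,-1.33],
    [0,0,0],
    [0,0,0],
  ],
  delta_rot=[
    [0,0,0],
    [0,0,0],
    [0,0,0],
    [0,0,0],
    [0,0,0],
    [0,0,0],
    [0,0,0],
    [0,0,0],
    [0,0,0],
    [0,0,0],
    [0,0,0],
    [0,0,0],
    [0,0,0],
    [0,0,0],
    [0,0,0],
    [0,0,0],
    [0,0,0],
    [0,0,0],
    [0,0,0],
    [0,0,0],
  ],
)

```text
time: 94.38
position: [455.2, 41.2, 45.1]
ee_rot: [[-0.997, 0.075, 0.002], [0.075, 0.997, -0.0], [-0.002, 0.0, -1.0]]
ft_force: [-3.1, -2.0, 1.4]
gripper_width: 12.9
grip_force: 69.9
```

servo_tool(
  travel=[
    [0,0,0],
    [0,0,0],
    [0,0,0],
    [0,0,4],
    [0,0,5],
    [0,0,5],
    [-1,-2,5],
    [-1,-4,2],
    [-1,-5,0],
    [-1,-5,0],
    [0,0,0],
    [0,0,0],
    [0,0,0],
  ],
  delta_rot=[
    [0,0,0],
    [0,0,0],
    [0,0,0],
    [0,0,0],
    [0,0,0],
    [0,0,0],
    [0,0,0],
    [0,0,0],
    [0,0,0],
    [0,0,0],
    [0,0,0],
    [0,0,0],
    [0,0,0],
  ],
  jaw=1,
)

```text
time: 96.0
position: [415.8, -117.9, 255.2]
ee_rot: [[-0.997, 0.074, 0.003], [0.074, 0.997, 0.0], [-0.003, 0.0, -1.0]]
ft_force: [0.5, 0.5, -0.5]
gripper_width: 85.3
grip_force: 0.0
```

```bash
python3 - <<'E'
from red import *
W=cap("wrist","w24");S=cap("scene","s24");red(S)
a=cv2.resize(S[0][160:260,75:275],(800,400),interpolation=cv2.INTER_CUBIC)
b=cv2.resize(load("w22")[0],(266,200));c=cv2.resize(cap("side","d24")[0][100:240,200:380],(266,200));d=cv2.resize(W[0],(266,200))
cv2.imwrite("pics/last.png",np.vstack([a,np.hstack([b,c,d,np.zeros((200,2,3),np.uint8)])])[:,:,::-1])
S0=load("scene0");k=cv2.absdiff(S0[0],S[0]).max(2)>40;print("phone/fob/case diff",k[260:290,180:245].sum(),k[265:290,110:145].sum(),k[235:262,295:330].sum())
E
```

```text
red 55 [191 180] [194 193]
phone/fob/case diff 0 0 0
```

View pics/last.png

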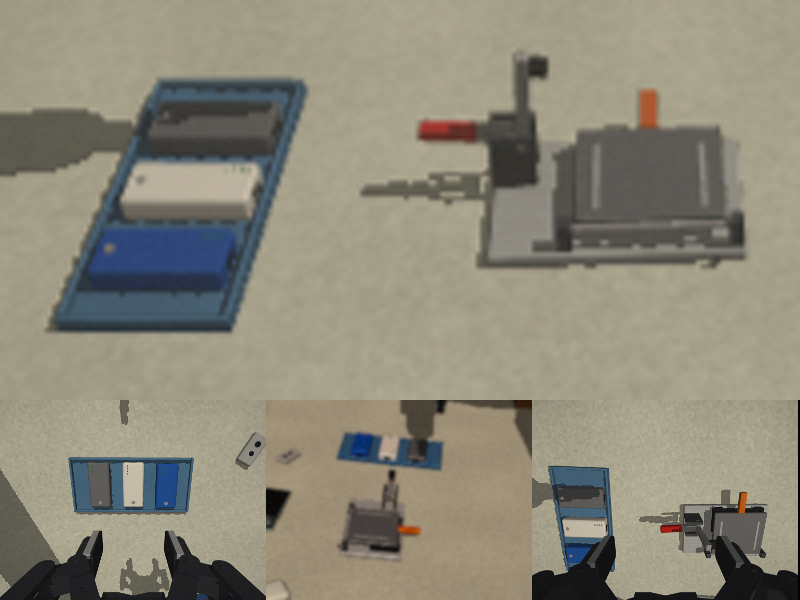

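The last view shows the three banks side by side in the tray, the arm back and the panel shut. One numeric check of the end gaps to the rim before handing in.

```bash
python3 - <<'E'
from red import *
W=load("w22")
o=[]
for n,x,y in(("g",433,-299),("w",503,-304.4),("b",572,-316)):
    d=np.array([.112,.994])
    for sgn in(1,-1):
        print(n,sgn,[(t,W[0][tuple(w2px(W,(x+sgn*d[0]*t,y+sgn*d[1]*t,14)).astype(int)[::-1])].tolist()) for t in range(42,76,3)])
E
```

```text
g 1 [(42, [96, 92, 89]), (45, [103, 99, 96]), (48, [42, 62, 76]), (51, [37, 55, 68]), (54, [73, 107, 130]), (57, [93, 108, 113]), (60, [175, 171, 146]), (63, [180, 176, 152]), (66, [173, 168, 144]), (69, [170, 164, 141]), (72, [172, 167, 144]), (75, [171, 167, 143])]
g -1 [(42, [135, 129, 123]), (45, [95, 91, 88]), (48, [94, 91, 88]), (51, [45, 57, 64]), (54, [43, 61, 71]), (57, [54, 80, 97]), (60, [73, 106, 131]), (63, [57, 85, 105]), (66, [102, 100, 87]), (69, [182, 176, 150]), (72, [179, 173, 149]), (75, [174, 170, 146])]
w 1 [(42, [205, 204, 182]), (45, [46, 45, 45]), (48, [39, 58, 70]), (51, [70, 104, 126]), (54, [119, 124, 119]), (57, [179, 174, 150]), (60, [177, 172, 147]), (63, [176, 172, 148]), (66, [176, 172, 148]), (69, [179, 174, 149]), (72, [182, 175, 151]), (75, [174, 169, 144])]
w -1 [(42, [130, 122, 117]), (45, [128, 122, 116]), (48, [178, 169, 154]), (51, [192, 181, 162]), (54, [63, 70, 75]), (57, [41, 60, 71]), (60, [33, 45, 53]), (63, [72, 106, 129]), (66, [79, 83, 77]), (69, [97, 94, 81]), (72, [175, 171, 147]), (75, [174, 168, 146])]
b 1 [(42, [33, 76, 143]), (45, [32, 74, 139]), (48, [42, 60, 74]), (51, [42, 59, 72]), (54, [65, 95, 116]), (57, [60, 86, 103]), (60, [170, 164, 142]), (63, [172, 165, 143]), (66, [175, 170, 147]), (69, [164, 160, 138]), (72, [166, 162, 139]), (75, [176, 171, 148])]
b -1 [(42, [144, 132, 121]), (45, [32, 72, 134]), (48, [33, 74, 136]), (51, [18, 49, 94]), (54, [42, 58, 70]), (57, [32, 43, 53]), (60, [70, 105, 128]), (63, [100, 97, 83]), (66, [96, 94, 83]), (69, [170, 166, 143]), (72, [170, 166, 142]), (75, [168, 164, 140])]
```

```bash
python3 -c "
from rig import robot
print(robot.job_done())"
```

```text
the job is handed in; nothing more can be done
None
```

I handed the job in at about 96 s: grey, white and blue were each clamped in turn for over two seconds and now lie flat, top up, side by side on the tray floor. The arm is back, the panel is shut over the empty cradle, and before-and-after images show the phone, earbud case and key fob unmoved; the judge returned no verdict.

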